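Stow the clean screw caps in the slide-lid parts case and lock it

ROBOT

A 7-joint arm with a two-finger parallel gripper is mounted at the origin on a cart in front of the work surface, level with it; the furniture and walls round the work are solid. World frame = base frame: x ahead of the robot, y to its left, z up, the work surface at z = 0. Lengths are in mm, angles in rad, forces in N, time in s.
With the tool pointing down it reaches from about 350 to 900 mm from the base axis. Payload 8.1 kg.
Tool frame: the origin (TCP) lies on the mounting face of the last link; the fingertips stand 178 mm ahead of it and the grasp point (between the pads) lies 159 mm ahead of it (manip.tcp_to_grasp is the distance from the TCP to the grasp point, in mm); z points along the fingers, y is the line along which they close (so a half turn about z gives the same grasp; the last joint's range is limited). The gripper opens to 92 mm and grips with 3 to 60 N. Pads are 19 mm wide; open, the fingers measure 130 mm over their backs; the gripper's body (75 mm by 190 mm) begins 47 mm behind the grasp point.
Start: joints at [1.156, 0.434, 0.025, 1.573, -0.012, 1.134, -0.075], TCP at [191.709, -594.879, 404.742] pointing down, gripper open.
Joint ranges: [-2.62, 2.62], [-0.44, 2.09], [-1.27, 1.32], [0.08, 2.57], [-1.32, 4.46], [0.12, 2], [-2.74, 2.74]. Speed limits (rad/s): [2.22, 2.22, 3.01, 3.01, 3.14, 3.14, 3.14].

INTERFACE

Orientations are given as a unit quaternion [w, x, y, z].
In Python, from cell import manip gives the robot as it stands.
- The arm moves only by the tool carry_out, never from a script. Its argument "deltas" is one flat list of numbers, 5 for each row, row after row: the opening, from -1 (shut) to 1 (fully open), so that 0 is half open, then the shift along the tool's x, y, z in m, then the turn about the tool's z in degrees. A call has exactly 5 rows; each row shifts and turns the commanded pose from where the row before left it, along the tool's axes as they then stand; what a row does not reach is not made up. A row lasts 1/10 s, in which the tool goes at most 50 mm and 8.59 degrees, less where a joint would pass 70% of its speed; a pose out of reach is approached as far as the arm can. A call with a gripper value outside its range is refused whole. The fingers move at their own pace and stop on an object; "newtons" is the grip in N (left out, the last holds). Time passes only in rows, so rows that do not move let the fingers close, or fill a call up. It gives the time, the measured TCP pose, the force, the opening and the grip force at its end, in the units of the state.
- manip.get_obs(): the state, without advancing time (a new reading comes with each control period).
- manip.snapshot(name): name is "scene" or "side" or "wrist"; returns a dict with "pixels" (384x512x3 uint8, blue, green, red), "intrinsics" (3x3 intrinsics, pixels), "D" ([k1, k2, p1, p2, k3] as OpenCV has them; the pictures are not rectified), "cam_to_world" (4x4, takes a point from camera to world coordinates); the wrist camera has in their place "mount" (4x4, takes a point from camera to tool coordinates, whose origin is the TCP and whose axes are the flange's). Camera axes: x right, y down, z forward; pixel columns grow to the right and rows downward; lengths in mm; the calibration is good to about 2 mm. A picture is of the moment at which its call begins: read the wrist's pose just before it. There is no depth.
- manip.job_done(): hands the job in; it is judged then, once.
The state is a dict: "clock": time; "joint_positions": joint angles; "joint_vel": joint speeds; "tau": joint torques, N m; "eef_pos": TCP position; "tcp_rot": TCP orientation; "wrist_force": force on the tool from outside, world axes, zero at the start; "moment": the same for the moment, N m; "opening": finger opening in mm; "grasp_force": force on a finger pad.
Only numpy, scipy, OpenCV 4.12 (cv2) and the standard library are available. Lean on these libraries where they do the work, as an engineer would, in place of code of your own. Each camera call takes 0.05 s, during which the arm holds its last target. There are 200 camera calls.

TASK

Put the clean white screw caps away from the dust: free the clamp knob of the metal parts case, slide its lid open by the fin, and lay every cap flat on the floor of the case, none on top of another. Then slide the lid fully home until its spring tab clicks in over the ledge, and turn the clamp knob clockwise as far as it goes to lock the lid. Leave the beaker, the clear vial and the round tin where they are.

Things in the scene. Friction and masses are not known exactly. Their poses are not given: they have to be found in the camera images.
- case: metal parts case, fixed: open box, outside 132 (case x) x 166 mm (case y), walls 6 mm with tops 35 mm above the bench, inside 120 x 154 mm. Origin under the box's centre at bench height; case x runs across the box, away from the robot, case y along it, roughly to the robot's left, z up. The lid opens to -y along rails that run 160 mm out beyond the box's -y end.
- case_floor (a point): centre of the flat inner floor on which the caps are to lie, 8 mm above the bench; there is room for four in a row along case y. The rails beside the lid have lips up to 44.5 mm above the bench, outer faces 68 mm from the centre line.
- lid (a joint): sliding lid, a grey plate 126 x 166 x 4 mm at height 36 to 40 mm: 0 = fully home, grows as it slides to case -y, 0.16 m = fully open (all of the inside uncovered). Friction about 1.5 N. Between 14 and 1 mm the spring tab rides over the ledge (top at 7.5 mm) and resists with up to about 12 N either way. Locked, the lid opens only a few mm (do not force it); a clamp turned to locked while the lid is open bars it from closing.
- lid_fin (a point): centre of the black fin on the lid by which it is slid: 44 mm along case x, 12 mm thick along case y, 34 mm high (40 to 74 mm above the bench), at case x = 0, case y = 35 mm minus the lid's opening. This point is 57 mm above the bench; its axes are those of the case.
- tab_barb (a point): round barb (8 mm thick, 24 mm wide) under the tip of the white spring tab at the lid's -y end. The tab flexes up by itself as the barb is pushed over the ledge, a steel ridge on a cross bar between the rails at case y = -110 mm. Clicked home, the barb lies at case (0, -103, 36.5) mm.
- clamp (a joint): clamp knob: 0 = free (stop), 1.5 rad = locked (stop), growing clockwise seen from above. Locked, its steel lobe points to case -x and stands behind the ear on the lid; from 1.25 rad up it bars the lid, under 0.2 rad the lid passes freely. Stiff, about 0.2 N m: it stays where it is left.
- clamp_grip (a point): centre of the knob's black grip bar, on the knob's axis, at case (78, -90, 69) mm: bar 38 mm long, 11 mm thick, 30 mm high (54 to 84 mm above the bench). The point's y axis runs along the bar, the lobe points to its -y; at 1.5 rad the bar lies along case x, at 0 it is turned 1.5 rad anticlockwise (seen from above) from that.
- cap0_mid (a point): one of the loose white knurled screw caps (round, 29 mm in diameter, 14 mm tall, 14 to 28 g), lying flat, open side up, on the desk left of the case; this point is on its axis, half-way up (7 mm above its underside); z is its own axis, up. May be absent.
- cap1_mid (a point): one of the loose white knurled screw caps (round, 29 mm in diameter, 14 mm tall, 14 to 28 g), lying flat, open side up, on the desk left of the case; this point is on its axis, half-way up (7 mm above its underside); z is its own axis, up. May be absent.
- cap2_mid (a point): one of the loose white knurled screw caps (round, 29 mm in diameter, 14 mm tall, 14 to 28 g), lying flat, open side up, on the desk left of the case; this point is on its axis, half-way up (7 mm above its underside); z is its own axis, up. May be absent.
- cap3_mid (a point): one of the loose white knurled screw caps (round, 29 mm in diameter, 14 mm tall, 14 to 28 g), lying flat, open side up, on the desk left of the case; this point is on its axis, half-way up (7 mm above its underside); z is its own axis, up. May be absent.
- beaker: small clear beaker, 54 mm wide, 46 mm tall, on the desk; bystander, to be left alone. Origin under its centre.
- vial: clear capped vial, 23 mm wide, 61 mm tall, on the bench beyond the case; bystander, to be left alone. Origin under its centre.
- tin: round blue tin, 70 mm wide, 34 mm tall, on the bench beyond the case; bystander, to be left alone. Origin under its centre.

How it is judged (in metres and radians):
On the way, in this order (a step that is already met when the one before it is completed fails the run):
1. the clamp knob is turned free (value of joint clamp below 0.25 rad), for 0.2 s.
2. the lid is slid open (value of joint lid above 0.06 m), for 0.2 s.
3. every cap lies flat on the floor of the case (x of cap0_mid in the frame of case between -0.055 and 0.055 m and y of cap0_mid in the frame of case between -0.075 and 0.075 m and z of cap0_mid in the frame of case between 0.01 and 0.022 m and angle between each of cap0_mid, cap1_mid, cap2_mid, cap3_mid's own z axis and vertical below 0.2 rad and x of cap1_mid in the frame of case between -0.055 and 0.055 m and y of cap1_mid in the frame of case between -0.075 and 0.075 m and z of cap1_mid in the frame of case between 0.01 and 0.022 m and x of cap2_mid in the frame of case between -0.055 and 0.055 m and y of cap2_mid in the frame of case between -0.075 and 0.075 m and z of cap2_mid in the frame of case between 0.01 and 0.022 m and x of cap3_mid in the frame of case between -0.055 and 0.055 m and y of cap3_mid in the frame of case between -0.075 and 0.075 m and z of cap3_mid in the frame of case between 0.01 and 0.022 m), for 0.2 s.
4. the lid is slid home and its tab has clicked over the ledge (value of joint lid below 0.004 m), for 0.2 s.
At the end, for the whole second after the job is handed in: Every cap present lies flat (within 0.2 rad) on the floor inside the case; the lid is home with its tab clicked past the ledge (within 4 mm of its stop); the clamp knob is turned clockwise to locked (more than 1.25 rad) (all of step 3 and value of joint lid below 0.004 m and value of joint clamp above 1.25 rad); the robot touches nothing.
It fails at once if the beaker is moved more than 3 cm or tipped (distance of beaker from where it was at the start of the episode above 0.03 m or angle between beaker's own z axis and vertical above 0.5 rad).
It fails at once if the vial is moved more than 3 cm or tipped (distance of vial from where it was at the start of the episode above 0.03 m or angle between vial's own z axis and vertical above 0.5 rad).
It fails at once if the tin is moved more than 3 cm or tipped (distance of tin from where it was at the start of the episode above 0.03 m or angle between tin's own z axis and vertical above 0.5 rad).
Of cap0, cap1, cap2, cap3 only 2 to 4 are there at a start; the rules pass over those that are not, and their reading is None.
At some moment in a run one of cap0, cap1, cap2, cap3 may be knocked a few centimetres aside while the robot is not near it.
It also fails if it takes over 210 s, if anything falls off the work surface, if the arm or the gripper's body presses on something with over 40 N, if the wrist force passes 120 N, or if a joint passes its speed limit or range.

## Working session

There is one attempt and no reset: what is moved stays moved. The work goes in short steps, Python scripts to look and compute and a tool call to move; the robot and the scene stay as the last step left them, time stands still between calls to the robot, and variables do not carry over. Pictures are saved under pics/ and viewed, at most 14 in all, crops included, and the job is handed in when it is done.

Besides the shell and the picture viewer there is one more tool, called after "Request:" in YAML: its name, and indented under it one key for each argument. carry_out: Moves the arm, as the interface text tells. Its arguments: {"type":"object","properties":{"deltas":{"type":"array"},"newtons":{"type":"number"}},"required":["deltas"]}

```bash
mkdir -p pics; ls; cat > h.py <<'E'
import sys; sys.path.insert(0,'.')
import numpy as np, cv2, json
from scipy.spatial.transform import Rotation as R
from cell import manip
def rot(q): return R.from_quat([q[1],q[2],q[3],q[0]]).as_matrix()
def snap(n,fn=None):
    o=manip.get_obs(); s=manip.snapshot(n)
    K=np.array(s["intrinsics"],float);D=np.array(s["D"],float)
    if n=="wrist":
        T=np.eye(4);T[:3,:3]=rot(o["tcp_rot"]);T[:3,3]=o["eef_pos"];T=T@np.array(s["mount"])
    else: T=np.array(s["cam_to_world"],float)
    if fn: cv2.imwrite("pics/"+fn,s["pixels"])
    return s["pixels"],K,D,T
def ray(px,K,D,T,z):
    p=cv2.undistortPoints(np.array(px,float).reshape(-1,1,2),K,D).reshape(-1,2)
    d=np.c_[p,np.ones(len(p))]@T[:3,:3].T; c=T[:3,3]
    return c+d*((z-c[2])/d[:,2])[:,None]
def proj(P,K,D,T):
    Ti=np.linalg.inv(T)
    return cv2.projectPoints(np.array(P,float).reshape(-1,1,3),cv2.Rodrigues(Ti[:3,:3])[0],Ti[:3,3],K,D)[0].reshape(-1,2)
E
python3 - <<'E'
from h import *
np.set_printoptions(precision=3,suppress=True)
o=manip.get_obs();print(o, manip.tcp_to_grasp)
for n in("scene","side","wrist"):
    im,K,D,T=snap(n,n+"0.png"); np.savez(n+"0.npz",K=K,D=D,T=T); print(n,T[:3])
a=cv2.imread("pics/scene0.png");b=cv2.imread("pics/side0.png")
E
```

```text
pics
{'clock': 0.0, 'joint_positions': array([ 1.156,  0.435,  0.025,  1.574, -0.012,  1.134, -0.075]), 'joint_vel': array([-0.   , -0.   ,  0.001,  0.003, -0.001, -0.002,  0.001]), 'tau': array([  0.   , -66.783,   0.985, -31.445,  -0.06 ,   0.043,   0.   ]), 'eef_pos': array([ 191.641, -594.655,  403.938]), 'tcp_rot': array([-0.001,  0.988,  0.155, -0.   ]), 'wrist_force': array([0.235, 0.031, 0.41 ]), 'moment': array([-0.02 ,  0.003, -0.041]), 'grasp_force': 0.0, 'opening': 92.12720223924097} 159.20000000000002
scene [[   0.503   -0.622    0.6   -562.288]
 [  -0.864   -0.36     0.352 -602.391]
 [  -0.003   -0.696   -0.718 1324.118]]
side [[  -1.       0.008    0.01   431.776]
 [  -0.003    0.641   -0.768 1255.123]
 [  -0.012   -0.768   -0.641 1099.944]]
wrist [[   0.306   -0.922   -0.238  255.543]
 [  -0.952   -0.297   -0.074 -574.41 ]
 [  -0.003    0.249   -0.968  384.545]]
```

View pics/scene0.png

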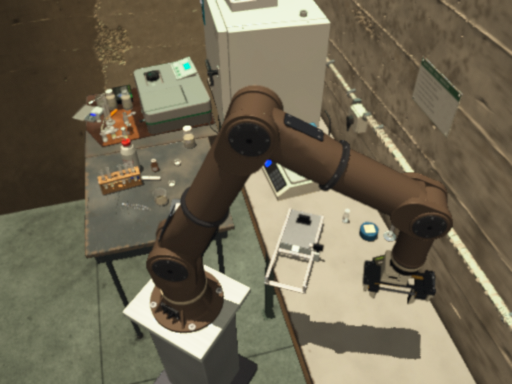

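View pics/side0.png

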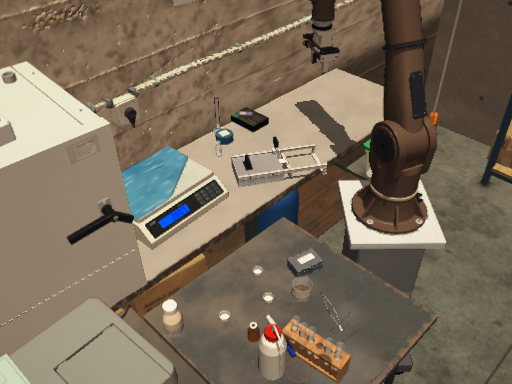

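The scene shows the case near (300,235) and the robot hiding part of the desk. The side view shows white caps near (258,270), (268,297) and (224,316), the case at (275,165), and the beaker at (301,288). I'll zoom in on both.

```bash
python3 - <<'E'
from h import *
b=cv2.imread("pics/side0.png");a=cv2.imread("pics/scene0.png")
c1=cv2.resize(b[115:195,210:340],None,fx=6,fy=6,interpolation=cv2.INTER_CUBIC)[:, :780]
c1=cv2.resize(b[125:195,215:335],(480,280),interpolation=cv2.INTER_CUBIC)
c2=cv2.resize(b[250:330,200:320],(480,320),interpolation=cv2.INTER_CUBIC)
c3=cv2.resize(a[200:300,260:340],(320,400),interpolation=cv2.INTER_CUBIC)
c4=cv2.resize(a[145:215,140:220],(320,200),interpolation=cv2.INTER_CUBIC)
cv2.imwrite("pics/crop0.png",np.hstack([np.vstack([c1,c2]),np.vstack([c3,c4])]))
np.set_printoptions(precision=1,suppress=True)
z=np.load("side0.npz");A=(z['K'],z['D'],z['T'])
print(ray([(258,270),(268,297),(224,316),(301,288)],*A,7))
z=np.load("scene0.npz");A2=(z['K'],z['D'],z['T'])
print(ray([(178,162),(171,183),(155,200)],*A2,7))
print(proj(ray([(258,270),(268,297),(224,316),(301,288)],*A,7),*A2))
E
```

```text
[[434.7 276.7   7. ]
 [407.4 376.2   7. ]
 [526.2 439.4   7. ]
 [314.1 345.1   7. ]]
[[530.9 433.8   7. ]
 [411.4 379.8   7. ]
 [301.1 376.1   7. ]]
[[194.3 188.4]
 [171.1 183.9]
 [176.3 162.2]
 [163.  200.8]]
```

View pics/crop0.png

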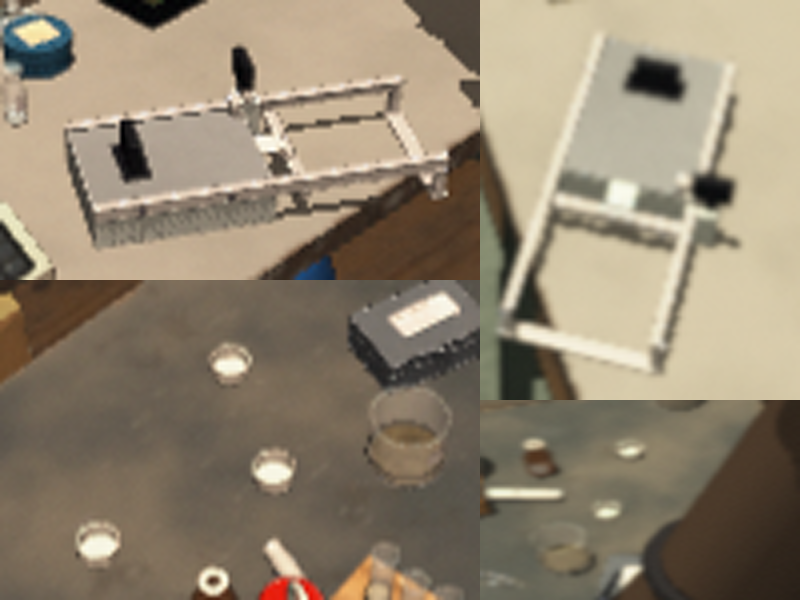

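Three caps are in view: side crop (230,362), (273,470) and (98,542). The case's rail corners are clear in both views, so I'll fit the case pose from them.

```bash
python3 - <<'E'
from h import *
from scipy.optimize import least_squares
np.set_printoptions(precision=2,suppress=True)
def L(n):
    z=np.load(n+"0.npz");return z['K'],z['D'],z['T']
S,C=L("side"),L("scene")
# case pts
s_px=np.array([(97,208),(67,128),(447,155),(403,80),(130,120),(242,50)])/4+[215,125]
s_P=[(-68,83,44.5),(68,83,44.5),(-68,-243,44.5),(68,-243,44.5),(0,35,74),(78,-90,84)]
c_px=(np.array([(598,35),(733,66),(505,325),(656,368),(655,62),(713,185)])-[480,0])/4+[260,200]
c_P=[(-68,83,44.5),(68,83,44.5),(-68,-243,44.5),(68,-243,44.5),(0,35,74),(78,-90,84)]
def W(p,P):
    c,s=np.cos(p[2]),np.sin(p[2]);P=np.array(P,float)
    return np.c_[p[0]+c*P[:,0]-s*P[:,1],p[1]+s*P[:,0]+c*P[:,1],P[:,2]]
def f(p): return np.r_[(proj(W(p,s_P),*S)-s_px).ravel(),(proj(W(p,c_P),*C)-c_px).ravel()]
r=least_squares(f,[400,-300,-1.5],x_scale=[10,10,.1],loss='soft_l1');p=r.x
print(p,f(p).reshape(-1,2))
print(W(p,[(0,35,57),(78,-90,69),(0,0,8)]))
s=ray(np.array([(223.5,133.5),(219,152)]),*S,20);print("tin/vial",s)
E
```

```text
[ 433.2  -209.6    -1.34] [[-0.03 -0.63]
 [-0.16 -2.35]
 [ 1.04 -0.84]
 [-0.14 -2.45]
 [ 0.68  1.56]
 [ 0.78  0.34]
 [-0.74 -0.13]
 [ 0.56 -0.21]
 [-1.18 -3.45]
 [ 0.72 -4.35]
 [ 0.22  0.96]
 [ 0.02 -0.62]]
[[ 467.25 -201.5    57.  ]
 [ 363.7  -306.31   69.  ]
 [ 433.2  -209.6     8.  ]]
tin/vial [[ 569.87 -439.83   20.  ]
 [ 580.64 -309.96   20.  ]]
```

```bash
cat >> h.py <<'E'
def case(P,p=(433.2,-209.6,-1.34)):
    c,s=np.cos(p[2]),np.sin(p[2]);P=np.array(P,float).reshape(-1,3)
    return np.c_[p[0]+c*P[:,0]-s*P[:,1],p[1]+s*P[:,0]+c*P[:,1],P[:,2]]
def plan(g,yawy,n,turn=None):
    """grasp target g (mm), tool y azimuth deg, n rows: prints tool-frame rows (turn as given or shortest)"""
    o=manip.get_obs();M=rot(o["tcp_rot"]);gp=np.array(o["eef_pos"])+M[:,2]*manip.tcp_to_grasp
    yaw=np.degrees(np.arctan2(M[1,1],M[0,1]))
    t=-((yawy-yaw+180)%360-180) if turn is None else turn
    d=(np.array(g)-gp)/n
    print("grasp",gp.round(1),"yaw",yaw.round(1),"j",np.array(o["joint_positions"]).round(2),"F",np.array(o["wrist_force"]).round(1),"t",o["clock"],"open",round(o["opening"],1),"gf",round(o["grasp_force"],1))
    for i in range(n):
        Mi=M@R.from_euler('z',t/n*i,degrees=True).as_matrix()
        print((Mi.T@d/1000).round(4).tolist(),round(t/n,2))
E
python3 - <<'E'
from h import *
g=case([78,-90,200])[0];plan(g,13.4,10)
E
```

```text
grasp [ 191.6 -594.5  245. ] yaw -72.1 j [ 1.16  0.44  0.02  1.57 -0.01  1.13 -0.08] F [ 0.7 -0.4  0.7] t 0.15 open 91.9 gf 0.0
[0.0252, -0.0222, 0.0045] -8.55
[0.0282, -0.0182, 0.0045] -8.55
[0.0306, -0.0138, 0.0045] -8.55
[0.0323, -0.0091, 0.0045] -8.55
[0.0333, -0.0042, 0.0045] -8.55
[0.0336, 0.0008, 0.0045] -8.55
[0.0331, 0.0058, 0.0045] -8.55
[0.0318, 0.0107, 0.0045] -8.55
[0.0299, 0.0153, 0.0045] -8.55
[0.0273, 0.0196, 0.0045] -8.55
```

Request:
carry_out:
  deltas: [1,0.025,-0.022,0.0045,-8.55,1,0.028,-0.018,0.0045,-8.55,1,0.0305,-0.014,0.0045,-8.55,1,0.0325,-0.009,0.0045,-8.55,1,0.0335,-0.004,0.0045,-8.55]

```text
clock: 0.65
eef_pos: [278.1, -449.6, 382.0]
tcp_rot: [-0.0, 0.862, 0.507, -0.0]
wrist_force: [1.3, -0.3, -1.1]
opening: 91.6
grasp_force: 0.0
```

Request:
carry_out:
  deltas: [1,0.0335,0.001,0.0045,-8.55,1,0.033,0.006,0.0045,-8.55,1,0.032,0.0105,0.0045,-8.55,1,0.03,0.0155,0.0045,-8.55,1,0.0275,0.0195,0.0045,-8.55]

```text
clock: 1.15
eef_pos: [364.3, -305.3, 359.6]
tcp_rot: [0.0, 0.618, 0.786, -0.0]
wrist_force: [0.5, -0.7, -0.1]
opening: 92.3
grasp_force: 0.0
```

Request:
carry_out:
  deltas: [1,0,0,0,0,1,0,0,0,0,1,0,0,0,0,1,0,0,0,0,1,0,0,0,0]

```text
clock: 1.65
eef_pos: [363.4, -307.4, 359.7]
tcp_rot: [0.0, 0.621, 0.784, -0.0]
wrist_force: [-0.5, -0.0, -0.3]
opening: 91.5
grasp_force: 0.0
```

```bash
python3 - <<'E'
from h import *
plan([0,0,0],13.4,1)
im,K,D,T=snap("wrist","w1.png");np.savez("w1.npz",K=K,D=D,T=T)
pts=[(78,-90,84),(78,-90,54),(0,35,74),(-68,83,44.5),(68,83,44.5),(-68,-243,44.5),(68,-243,44.5),(0,-110,36)]
print(proj(case(pts),K,D,T).round(1))
E
```

```text
grasp [ 363.4 -307.4  200.5] yaw 13.2 j [ 0.93  0.28 -0.42  1.96  0.14  0.93  0.68] F [-0.5 -0.  -0.3] t 1.65 open 91.5 gf 0.0
[0.3825, -0.2834, 0.2005] -0.17
[[251.7 191. ]
 [251.8 183.1]
 [404.3  95.6]
 [449.3  18.1]
 [431.1 170.8]
 [ 76.1  17.7]
 [ 92.7 171. ]
 [230.1  96.6]]
```

View pics/w1.png

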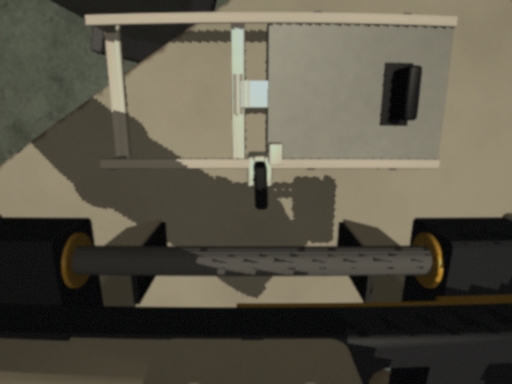

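The wrist view shows the whole case: rail ends at rows 14/168 and columns 85–457, the knob bar at (261,185), and the fin top at (413,92). It sits about 8 mm further along case y than the first fit, so I'll refit from this picture.

```bash
python3 - <<'E'
from h import *
from scipy.optimize import least_squares
z=np.load("w1.npz");A=z['K'],z['D'],z['T']
P=[(-68,83,44.5),(68,83,44.5),(-68,-243,44.5),(68,-243,44.5),(78,-90,84),(0,35,74)]
px=np.array([(457,14.5),(440,168),(85,14),(101,168),(262,185),(413,92)])
f=lambda p:(proj(case(P,p),*A)-px).ravel()
r=least_squares(f,[433,-209,-1.34],x_scale=[10,10,.1],loss='soft_l1');print(r.x,f(r.x).reshape(-1,2).round(1))
p=r.x; print(case([(78,-90,75),(0,35,62)],p))
s=open("h.py").read().replace("p=(433.2,-209.6,-1.34)","p=(%.1f,%.1f,%.4f)"%tuple(p));open("h.py","w").write(s)
print(np.degrees(p[2])+90)
E
python3 - <<'E'
from h import *
plan(case([78,-90,75])[0],np.degrees(-1.34)+90,5)
E
```

```text
[ 440.2538033  -204.70480924   -1.33851977] [[ 1.3  0. ]
 [-0.4 -0.5]
 [-0.4 -0.1]
 [-0.5  0.1]
 [-0.5  2.5]
 [ 1.2 -0.3]]
[[ 370.62586106 -301.32752738   75.        ]
 [ 474.3138737  -196.64803542   62.        ]]
13.308466379730248
grasp [ 363.5 -307.2  200.5] yaw 13.3 j [ 0.93  0.28 -0.42  1.96  0.14  0.93  0.68] F [-0.1 -0.4 -0.1] t 1.7 open 92.0 gf 0.0
[0.0008, 0.0017, 0.0251] 0.01
[0.0008, 0.0017, 0.0251] 0.01
[0.0008, 0.0017, 0.0251] 0.01
[0.0008, 0.0017, 0.0251] 0.01
[0.0008, 0.0017, 0.0251] 0.01
```

Request:
carry_out:
  deltas: [1,0.001,0.0015,0.025,0,1,0.001,0.0015,0.025,0,1,0.001,0.002,0.025,0,0.3,0.0005,0.0015,0.025,0,-0.2,0.0005,0.0015,0.025,0]

```text
clock: 2.2
eef_pos: [370.7, -301.2, 233.9]
tcp_rot: [0.0, 0.62, 0.784, -0.0]
wrist_force: [0.3, -0.9, -0.0]
opening: 80.4
grasp_force: 0.0
```

Request:
carry_out:
  deltas: [-0.5,0,0,0,0,-0.8,0,0,0,0,-1,0,0,0,0,-1,0,0,0,0,-1,0,0,0,0]
  newtons: 30

```text
clock: 2.7
eef_pos: [371.0, -301.1, 235.7]
tcp_rot: [0.001, 0.62, 0.784, -0.0]
wrist_force: [-0.2, 1.1, -0.5]
opening: 40.4
grasp_force: 0.0
```

```bash
python3 - <<'E'
from h import *
plan([0,0,0],13.4,1)
E
```

```text
grasp [ 371.2 -301.3   76.5] yaw 13.3 j [ 0.85  0.46 -0.36  2.09  0.27  0.64  0.54] F [-0.2  1.1 -0.5] t 2.7 open 40.4 gf 0.0
[0.3789, -0.2917, 0.0756] -0.06
```

Fingers move about 80 mm/s; I'll keep closing.

Request:
carry_out:
  deltas: [-1,0,0,0,0,-1,0,0,0,0,-1,0,0,0,0,-1,0,0,0,0,-1,0,0,0,0]

```text
clock: 3.2
eef_pos: [370.0, -301.0, 234.7]
tcp_rot: [-0.001, 0.62, 0.784, -0.001]
wrist_force: [-4.3, -1.0, 4.9]
opening: 10.7
grasp_force: 29.8
```

Request:
carry_out:
  deltas: [-1,0,0,0,-7,-1,0,0,0,-8,-1,0,0,0,-8,-1,0,0,0,-8,-1,0,0,0,-8]

```text
clock: 3.7
eef_pos: [369.5, -301.4, 234.8]
tcp_rot: [-0.001, 0.321, 0.947, -0.001]
wrist_force: [-6.0, -2.2, 6.8]
opening: 10.4
grasp_force: 30.0
```

Request:
carry_out:
  deltas: [-1,0,0,0,-8,-1,0,0,0,-8,-1,0,0,0,-8,-1,0,0,0,-8,-1,0,0,0,-7]

```text
clock: 4.2
eef_pos: [369.3, -301.9, 234.7]
tcp_rot: [-0.002, -0.014, 1.0, -0.001]
wrist_force: [-6.9, -3.1, 6.8]
opening: 10.7
grasp_force: 30.0
```

Request:
carry_out:
  deltas: [-1,0,0,0,-4,-1,0,0,0,-3,-1,0,0,0,0,-1,0,0,0,0,-1,0,0,0,0]

```text
clock: 4.7
eef_pos: [369.3, -302.0, 234.7]
tcp_rot: [-0.002, -0.072, 0.997, -0.001]
wrist_force: [-6.9, -4.4, 7.3]
opening: 10.8
grasp_force: 30.0
```

```bash
python3 - <<'E'
from h import *
plan([0,0,0],13.4,1);print(manip.get_obs()["moment"])
E
```

```text
grasp [ 368.8 -302.3   75.5] yaw 98.3 j [ 1.13  0.54 -0.75  2.06  0.55  0.74  1.75] F [-6.9 -4.4  7.3] t 4.7 open 10.8 gf 30.0
[0.3213, 0.3523, 0.0762] 84.86
[-0.87637407  1.35689118  0.05046511]
```

Request:
carry_out:
  deltas: [0,0,0,0,0,0,0,0,0,0,0,0,0,0,0,0,0,0,-0.02,0,0,0,0,-0.04,0]

```text
clock: 5.2
eef_pos: [370.0, -300.3, 293.4]
tcp_rot: [-0.002, -0.073, 0.997, 0.002]
wrist_force: [0.9, -0.8, -0.1]
opening: 44.4
grasp_force: 0.0
```

```bash
python3 - <<'E'
from h import *
plan(case([0,35,120])[0],13.3,10)
E
```

```text
grasp [ 369.4 -299.7  134.2] yaw 98.4 j [ 1.2   0.46 -0.83  2.01  0.45  0.86  1.84] F [ 0.9 -0.8 -0.1] t 5.2 open 44.4 gf 0.0
[-0.0119, 0.0087, 0.0014] 8.51
[-0.0105, 0.0103, 0.0014] 8.51
[-0.0088, 0.0118, 0.0014] 8.51
[-0.007, 0.0129, 0.0014] 8.51
[-0.005, 0.0138, 0.0014] 8.51
[-0.0029, 0.0144, 0.0014] 8.51
[-0.0007, 0.0147, 0.0014] 8.51
[0.0014, 0.0146, 0.0014] 8.51
[0.0036, 0.0143, 0.0014] 8.51
[0.0057, 0.0136, 0.0014] 8.51
```

Request:
carry_out:
  deltas: [0,-0.012,0.0085,0.001,8.5,0,-0.0105,0.0105,0.001,8.5,0,-0.009,0.012,0.001,8.5,0,-0.007,0.013,0.0015,8.5,0,-0.005,0.014,0.0015,8.5]

```text
clock: 5.7
eef_pos: [424.2, -248.2, 288.7]
tcp_rot: [0.0, 0.296, 0.955, 0.0]
wrist_force: [-0.6, 0.7, -0.6]
opening: 45.9
grasp_force: 0.0
```

Request:
carry_out:
  deltas: [0,-0.003,0.0145,0.0015,8.5,0,-0.0005,0.0145,0.0015,8.5,0,0.0015,0.0145,0.0015,8.5,0,0.0035,0.0145,0.0015,8.5,0,0.0055,0.0135,0.0015,8.5]

```text
clock: 6.2
eef_pos: [476.7, -196.7, 281.1]
tcp_rot: [-0.0, 0.622, 0.783, 0.0]
wrist_force: [0.3, 0.1, -0.5]
opening: 46.0
grasp_force: 0.0
```

Request:
carry_out:
  deltas: [0,0,0,0,0,0,0,0,0,0,0,0,0,0,0,0,0,0,0,0,0,0,0,0,0]

```text
clock: 6.7
eef_pos: [475.7, -198.2, 281.2]
tcp_rot: [-0.0, 0.62, 0.785, -0.0]
wrist_force: [0.6, 0.5, 0.4]
opening: 46.1
grasp_force: 0.0
```

```bash
python3 - <<'E'
from h import *
plan(case([0,35,62])[0],13.3,5)
im,K,D,T=snap("wrist","w2.png");np.savez("w2.npz",K=K,D=D,T=T)
print(proj(case([(0,35,74),(-22,35,74),(22,35,74),(78,-90,84)]),K,D,T).round(1))
E
```

```text
grasp [ 475.6 -198.2  122. ] yaw 13.4 j [ 0.63  0.45 -0.44  1.95  0.26  0.8   0.27] F [0.6 0.5 0.4] t 6.7 open 46.1 gf 0.0
[0.0004, -0.0002, 0.012] 0.01
[0.0004, -0.0002, 0.012] 0.01
[0.0004, -0.0002, 0.012] 0.01
[0.0004, -0.0002, 0.012] 0.01
[0.0004, -0.0002, 0.012] 0.01
[[249.8 217.1]
 [249.7 182.8]
 [249.8 249.5]
 [ 65.  330.7]]
```

View pics/w2.png

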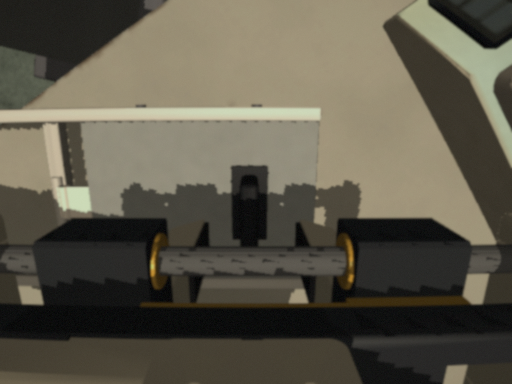

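The fin at column 249 (rows 175–250) matches the prediction and is centred. I'll descend and grip.

Request:
carry_out:
  deltas: [0,0,0,0.014,0,0,0.001,0,0.014,0,-0.3,0.001,0,0.014,0,-0.6,0,-0.001,0.014,0,-1,0,0,0.003,0]
  newtons: 45

```text
clock: 7.25
eef_pos: [473.9, -195.9, 221.0]
tcp_rot: [-0.001, 0.62, 0.785, -0.0]
wrist_force: [-0.4, 0.0, -0.6]
opening: 26.7
grasp_force: 0.0
```

Request:
carry_out:
  deltas: [-1,0,0,0,0,-1,0,0,0,0,-1,0,0,0,0,-1,0,0,0,0,-1,0,0,0,0]

```text
clock: 7.75
eef_pos: [473.7, -196.1, 222.4]
tcp_rot: [-0.001, 0.62, 0.784, -0.001]
wrist_force: [-4.9, -1.0, -0.1]
opening: 12.1
grasp_force: 45.0
```

Request:
carry_out:
  deltas: [-1,0,-0.003,0,0,-1,0,-0.004,0,0,-1,0,-0.005,0,0,-1,0,-0.005,0,0,-1,0,-0.005,0,0]

```text
clock: 8.25
eef_pos: [453.1, -200.9, 222.5]
tcp_rot: [0.0, 0.62, 0.785, 0.0]
wrist_force: [1.6, 0.8, -4.5]
opening: 11.7
grasp_force: 45.0
```

Request:
carry_out:
  deltas: [-1,0,-0.02,0,0,-1,0,-0.026,0,0,-1,0,-0.03,0,0,-1,0,-0.03,0,0,-1,0,-0.024,0,0]

```text
clock: 8.75
eef_pos: [325.4, -231.0, 222.4]
tcp_rot: [0.0, 0.62, 0.785, 0.0]
wrist_force: [3.2, -1.0, -9.6]
opening: 11.6
grasp_force: 45.0
```

Request:
carry_out:
  deltas: [-1,0,0,0,0,-1,0,0,0,0,0,0,0,0,0,0,0,0,0,0,0,0,0,0,0]

```text
clock: 9.25
eef_pos: [327.6, -230.8, 222.4]
tcp_rot: [0.001, 0.62, 0.785, 0.0]
wrist_force: [0.3, 0.3, -0.2]
opening: 31.1
grasp_force: 0.0
```

Request:
carry_out:
  deltas: [0,0,0,-0.02,0,0,0,0,-0.03,0,0,0,0,-0.05,0,0,0,0,-0.05,0,0,0,0,-0.04,0]

```text
clock: 9.75
eef_pos: [327.2, -230.4, 415.2]
tcp_rot: [0.001, 0.62, 0.785, 0.0]
wrist_force: [1.4, -0.8, -1.1]
opening: 45.9
grasp_force: 0.0
```

```bash
python3 - <<'E'
from h import *
plan([430,300,250],-25,14)
im,K,D,T=snap("side","s3.png")
c=case([(0,0,0)])
z=np.load("side0.npz");A=(z['K'],z['D'],z['T'])
b=cv2.resize(im[120:200,200:340],None,fx=4,fy=4,interpolation=cv2.INTER_CUBIC)
d=cv2.resize(im[240:350,180:320],None,fx=4,fy=4,interpolation=cv2.INTER_CUBIC)[:280]
cv2.imwrite("pics/s3c.png",np.vstack([b,d]))
E
```

```text
grasp [ 327.5 -230.5  256. ] yaw 13.4 j [ 0.99  0.1  -0.54  2.03  0.06  1.03  0.66] F [ 1.4 -0.8 -1.1] t 9.75 open 45.9 gf 0.0
[0.0352, 0.0159, 0.0004] 2.74
[0.0359, 0.0142, 0.0004] 2.74
[0.0365, 0.0125, 0.0004] 2.74
[0.0371, 0.0107, 0.0004] 2.74
[0.0375, 0.0089, 0.0004] 2.74
[0.0379, 0.0071, 0.0004] 2.74
[0.0382, 0.0053, 0.0004] 2.74
[0.0384, 0.0035, 0.0004] 2.74
[0.0386, 0.0016, 0.0004] 2.74
[0.0386, -0.0002, 0.0004] 2.74
[0.0385, -0.0021, 0.0004] 2.74
[0.0384, -0.0039, 0.0004] 2.74
[0.0382, -0.0058, 0.0004] 2.74
[0.0378, -0.0076, 0.0004] 2.74
```

View pics/s3c.png

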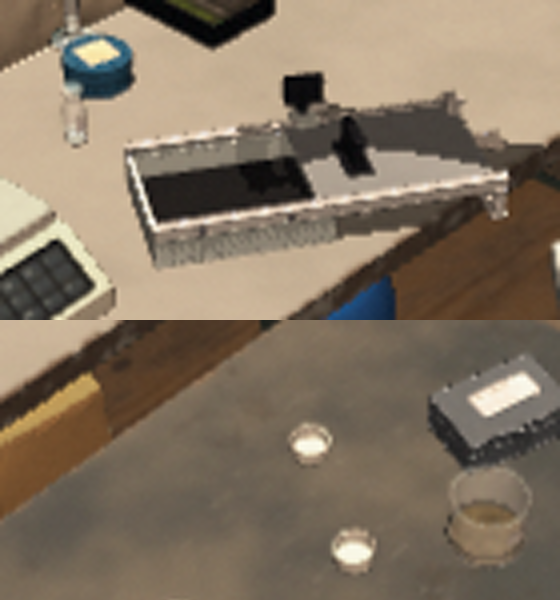

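The lid is well open (about 150 mm) with the floor uncovered. I'll go over the desk to look at the caps from above.

```bash
python3 - <<'E'
from h import *
plan([430,260,250],-30,12)
E
```

```text
grasp [ 330.  -231.7  261.1] yaw 13.4 j [ 0.99  0.09 -0.54  2.02  0.06  1.04  0.66] F [ 2.5 -1.9  5.3] t 9.8 open 46.1 gf 0.0
[0.0379, 0.0176, 0.0008] 3.62
[0.039, 0.0152, 0.0008] 3.62
[0.0398, 0.0127, 0.0008] 3.62
[0.0406, 0.0102, 0.0008] 3.62
[0.0411, 0.0076, 0.0008] 3.62
[0.0415, 0.005, 0.0008] 3.62
[0.0417, 0.0023, 0.0008] 3.62
[0.0418, -0.0003, 0.0008] 3.62
[0.0417, -0.0029, 0.0008] 3.62
[0.0414, -0.0056, 0.0008] 3.62
[0.041, -0.0082, 0.0008] 3.62
[0.0404, -0.0107, 0.0008] 3.62
```

Request:
carry_out:
  deltas: [0.4,0.038,0.0175,0.001,3.6,0.4,0.039,0.015,0.001,3.6,0.4,0.04,0.0125,0.001,3.6,0.4,0.0405,0.01,0.001,3.6,0.4,0.041,0.0075,0.001,3.6]

```text
clock: 10.3
eef_pos: [367.8, -24.1, 407.4]
tcp_rot: [0.0, 0.736, 0.677, 0.0]
wrist_force: [1.1, -0.6, -0.1]
opening: 64.3
grasp_force: 0.0
```

Request:
carry_out:
  deltas: [0.4,0.0415,0.005,0.001,3.6,0.4,0.0415,0.0025,0.001,3.6,0.4,0.042,0,0.001,3.6,0.4,0.0415,-0.003,0.001,3.6,0.4,0.0415,-0.0055,0.001,3.6]

```text
clock: 10.8
eef_pos: [409.8, 180.6, 402.2]
tcp_rot: [0.0, 0.833, 0.554, 0.0]
wrist_force: [0.4, -0.5, -0.8]
opening: 64.3
grasp_force: 0.0
```

Request:
carry_out:
  deltas: [0.4,0.041,-0.008,0.001,3.6,0.4,0.04,-0.0105,0.001,3.6,0.4,0,0,0,0,0.4,0,0,0,0,0.4,0,0,0,0]

```text
clock: 11.3
eef_pos: [426.3, 259.4, 399.9]
tcp_rot: [0.0, 0.865, 0.501, -0.0]
wrist_force: [0.4, -0.5, -0.6]
opening: 64.0
grasp_force: 0.0
```

```bash
python3 - <<'E'
from h import *
plan([0,0,0],0,1)
im,K,D,T=snap("wrist","w4.png");np.savez("w4.npz",K=K,D=D,T=T)
print(proj([(435,277,7),(407,376,7),(526,439,7)],K,D,T).round(1))
g=im.min(axis=2).astype(np.uint8);_,m=cv2.threshold(g,150,255,cv2.THRESH_BINARY)
n,l,s,c=cv2.connectedComponentsWithStats(m)
for i in range(1,n):
    if 100<s[i,4]<4000: print(s[i],c[i].round(1),ray(c[i],K,D,T,7).round(1))
E
```

```text
grasp [426.2 259.2 240.7] yaw -29.8 j [-0.01  0.35 -0.83  1.83  0.29  1.09 -1.46] F [ 0.4 -0.5 -0.6] t 11.3 open 64.0 gf 0.0
[-0.4367, -0.2408, 0.2411] -29.84
[[250.7 151.3]
 [185.6  88.1]
 [248.8 -23. ]]
[ 97   0  62  35 686] [130.5  14.7] [[396.3 472.1   7. ]]
[173  71  27  29 588] [186.3  84.9] [[409.6 378.6   7. ]]
[240 136  27  26 541] [253.  148.2] [[439.2 278.8   7. ]]
[490 178  22  56 274] [501.3 207.6] [[677.6  56.7   7. ]]
[146 207  32  28 399] [161.4 218.7] [[296.  259.8   7. ]]
```

View pics/w4.png

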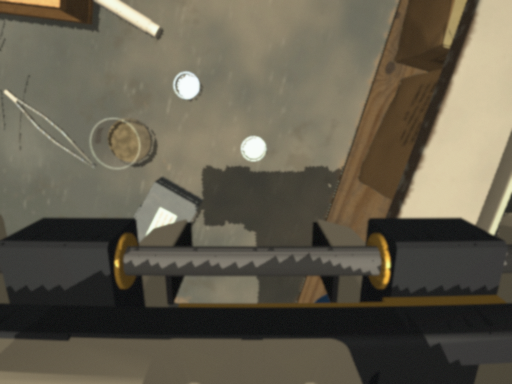

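The two near caps are at (186,85) and (253,148); the beaker at (128,142) is well clear. I'll pick the near one.

```bash
python3 - <<'E'
from h import *
plan([439.2,278.8,22],-30,6)
E
```

```text
grasp [426.4 258.8 240.8] yaw -29.9 j [-0.01  0.35 -0.83  1.83  0.29  1.09 -1.46] F [ 0.8  0.1 -0.2] t 11.35 open 64.2 gf 0.0
[0.004, 0.0002, 0.0365] 0.02
[0.004, 0.0002, 0.0365] 0.02
[0.004, 0.0002, 0.0365] 0.02
[0.004, 0.0002, 0.0365] 0.02
[0.004, 0.0002, 0.0365] 0.02
[0.004, 0.0002, 0.0365] 0.02
```

Request:
carry_out:
  deltas: [0.4,0.006,0,0.048,0,0.4,0.006,0,0.048,0,0.4,0.006,0.001,0.045,0,0.4,0.006,0,0.03,0,0.4,0,0,0,0]

```text
clock: 11.85
eef_pos: [438.6, 278.3, 226.1]
tcp_rot: [0.0, 0.866, 0.501, -0.003]
wrist_force: [-0.4, 0.0, -0.5]
opening: 64.3
grasp_force: 0.0
```

```bash
python3 - <<'E'
from h import *
plan([439.2,278.8,22],-30,5)
im,K,D,T=snap("wrist","w5.png")
print(proj([(439.2,278.8,7)],K,D,T).round(1))
g=im.min(axis=2).astype(np.uint8);_,m=cv2.threshold(g,150,255,cv2.THRESH_BINARY)
n,l,s,c=cv2.connectedComponentsWithStats(m)
for i in range(1,n):
    if 100<s[i,4]<4000: print(s[i],c[i].round(1),ray(c[i],K,D,T,7).round(1))
E
```

```text
grasp [437.8 277.7  66.9] yaw -29.9 j [-0.18  0.59 -0.68  1.97  0.53  0.77 -1.69] F [-0.4  0.  -0.5] t 11.85 open 64.3 gf 0.0
[0.0004, 0.0002, 0.009] 0.02
[0.0004, 0.0002, 0.009] 0.02
[0.0004, 0.0002, 0.009] 0.02
[0.0004, 0.0002, 0.009] 0.02
[0.0004, 0.0002, 0.009] 0.02
[[252.6 211.5]]
[ 103   76   49   51 1607] [130. 101.] [[409.5 377.9   7. ]]
```

Request:
carry_out:
  deltas: [0.4,0.001,0,0.015,0,0.4,0.001,0.001,0.015,0,0.1,0,0,0.011,0,-0.2,0,0,0.004,0,-1,0,0,0,0]
  newtons: 15

```text
clock: 12.4
eef_pos: [440.8, 281.4, 183.8]
tcp_rot: [0.0, 0.865, 0.501, -0.0]
wrist_force: [-0.8, 0.4, 0.0]
opening: 45.1
grasp_force: 0.0
```

Request:
carry_out:
  deltas: [-1,0,0,0,0,-1,0,0,0,0,-1,0,0,0,0,-1,0,0,0,0,-1,0,0,-0.02,0]

```text
clock: 12.9
eef_pos: [440.4, 280.9, 202.9]
tcp_rot: [0.0, 0.865, 0.501, -0.002]
wrist_force: [-0.1, -0.6, -0.4]
opening: 27.1
grasp_force: 15.0
```

Request:
carry_out:
  deltas: [-1,0,0,-0.04,0,-1,0,0,-0.04,0,-1,0,0,-0.03,0,-1,0,0,0,0,-1,0,0,0,0]

```text
clock: 13.4
eef_pos: [441.1, 281.4, 314.6]
tcp_rot: [0.0, 0.865, 0.501, 0.001]
wrist_force: [0.2, -0.8, 0.0]
opening: 27.3
grasp_force: 15.0
```

```bash
python3 - <<'E'
from h import *
plan(case([0,50,150])[0],-76.7,12)
E
```

```text
grasp [441.3 281.4 155.4] yaw -29.9 j [-0.11  0.48 -0.76  1.88  0.41  0.94 -1.59] F [ 0.2 -0.8  0. ] t 13.4 open 27.3 gf 15.0
[-0.0323, 0.0231, 0.0004] 3.9
[-0.0307, 0.0253, 0.0004] 3.9
[-0.0289, 0.0273, 0.0004] 3.9
[-0.027, 0.0292, 0.0004] 3.9
[-0.0249, 0.031, 0.0004] 3.9
[-0.0227, 0.0326, 0.0004] 3.9
[-0.0205, 0.0341, 0.0004] 3.9
[-0.0181, 0.0354, 0.0004] 3.9
[-0.0156, 0.0365, 0.0004] 3.9
[-0.0131, 0.0375, 0.0004] 3.9
[-0.0105, 0.0383, 0.0004] 3.9
[-0.0079, 0.039, 0.0004] 3.9
```

Request:
carry_out:
  deltas: [-1,-0.0325,0.023,0,3.9,-1,-0.0305,0.0255,0,3.9,-1,-0.029,0.0275,0,3.9,-1,-0.027,0.029,0,3.9,-1,-0.025,0.031,0,3.9]

```text
clock: 13.9
eef_pos: [460.2, 81.6, 312.8]
tcp_rot: [-0.0, 0.938, 0.346, -0.001]
wrist_force: [0.3, -0.5, -0.2]
opening: 26.8
grasp_force: 15.0
```

Request:
carry_out:
  deltas: [-1,-0.0225,0.0325,0.001,3.9,-1,-0.0205,0.034,0.001,3.9,-1,-0.018,0.0355,0.001,3.9,-1,-0.0155,0.0365,0.001,3.9,-1,-0.013,0.0375,0.001,3.9]

```text
clock: 14.4
eef_pos: [480.5, -115.5, 307.7]
tcp_rot: [-0.0, 0.983, 0.182, -0.001]
wrist_force: [1.1, 0.2, 0.6]
opening: 27.7
grasp_force: 15.0
```

Request:
carry_out:
  deltas: [-1,-0.0105,0.038,0,3.9,-1,-0.008,0.039,0,3.9,-1,0,0,0,0,-1,0,0,0,0,-1,0,0,0,0]

```text
clock: 14.9
eef_pos: [488.8, -191.4, 308.3]
tcp_rot: [-0.001, 0.993, 0.117, -0.001]
wrist_force: [0.4, 0.5, 0.1]
opening: 27.7
grasp_force: 15.0
```

```bash
python3 - <<'E'
from h import *
plan(case([0,50,33])[0],-76.7,5)
im,K,D,T=snap("wrist","w6.png")
print(proj(case([(-68,83,44.5),(0,83,35),(0,50,14)]),K,D,T).round(1))
E
```

```text
grasp [ 488.5 -191.3  149.1] yaw -76.5 j [ 0.64  0.43 -0.49  1.9   0.26  0.87 -1.31] F [0.4 0.5 0.1] t 14.9 open 27.7 gf 15.0
[0.0, 0.0004, 0.0232] 0.03
[0.0, 0.0004, 0.0232] 0.03
[0.0, 0.0004, 0.0232] 0.03
[0.0, 0.0004, 0.0232] 0.03
[0.0, 0.0004, 0.0232] 0.03
[[167.3 155.3]
 [254.7 153.7]
 [254.4 187.3]]
```

View pics/w6.png

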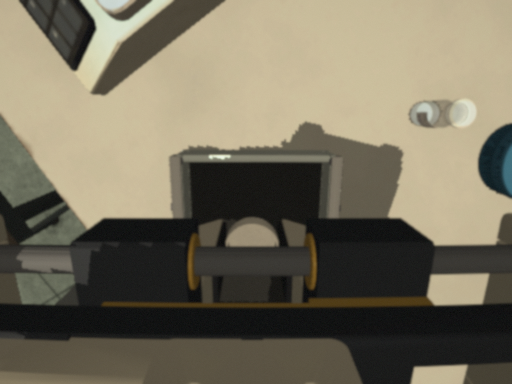

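The cap is held level over the case; the box's +y wall at row 155 matches the prediction. I'll lower it in.

Request:
carry_out:
  deltas: [-1,0,0.0005,0.035,0,-1,0,0.0005,0.035,0,-1,0,0.0005,0.025,0,-1,0,0,0.012,0,-1,0,0,0.007,0]

```text
clock: 15.45
eef_pos: [489.3, -193.1, 194.4]
tcp_rot: [-0.0, 0.993, 0.117, -0.001]
wrist_force: [0.3, -0.2, 0.1]
opening: 26.7
grasp_force: 15.0
```

Request:
carry_out:
  deltas: [-1,0,0,0.002,0,-1,0,0,0,0,-0.25,0,0,0,0,-0.25,0,0,0,0,-0.25,0,0,0,0]

```text
clock: 15.95
eef_pos: [489.6, -194.2, 193.8]
tcp_rot: [0.0, 0.993, 0.116, 0.0]
wrist_force: [-0.8, -0.4, 0.2]
opening: 34.4
grasp_force: 0.0
```

Request:
carry_out:
  deltas: [-0.1,0,0,-0.01,0,0,0,0,-0.03,0,0.2,0,0,-0.05,0,0.4,0,0,-0.05,0,0.4,0,0,-0.03,0]

```text
clock: 16.45
eef_pos: [489.8, -193.6, 367.8]
tcp_rot: [0.001, 0.993, 0.117, 0.002]
wrist_force: [0.5, 0.6, -0.3]
opening: 62.7
grasp_force: 0.0
```

```bash
python3 - <<'E'
from h import *
plan([405,345,195],-35,14)
im,K,D,T=snap("side","s7.png")
z=np.load("side0.npz");A=(z['K'],z['D'],z['T'])
g=im[240:340,200:320].min(axis=2).astype(np.uint8);_,m=cv2.threshold(g,165,255,cv2.THRESH_BINARY)
n,l,s,c=cv2.connectedComponentsWithStats(m)
for i in range(1,n):
    if s[i,4]>12: print(s[i],ray(c[i]+[200,240],*A,7).round(1))
E
```

```text
grasp [ 490.5 -193.8  208.6] yaw -76.6 j [ 0.68  0.36 -0.52  1.83  0.21  1.   -1.27] F [ 0.5  0.6 -0.3] t 16.45 open 62.7 gf 0.0
[0.003, -0.0389, 0.0009] -2.97
[0.005, -0.0387, 0.0009] -2.97
[0.007, -0.0383, 0.0009] -2.97
[0.009, -0.0379, 0.0009] -2.97
[0.0109, -0.0374, 0.0009] -2.97
[0.0128, -0.0368, 0.0009] -2.97
[0.0147, -0.0361, 0.0009] -2.97
[0.0166, -0.0353, 0.0009] -2.97
[0.0184, -0.0344, 0.0009] -2.97
[0.0201, -0.0334, 0.0009] -2.97
[0.0218, -0.0323, 0.0009] -2.97
[0.0235, -0.0311, 0.0009] -2.97
[0.0251, -0.0298, 0.0009] -2.97
[0.0266, -0.0285, 0.0009] -2.97
[98 13 17 11 92] [[292.4 230.5   7. ]]
[64 55  9  6 37] [[407.7 378.7   7. ]]
[20 74 10  6 43] [[525.6 440.3   7. ]]
[67 75  8  9 34] [[403.1 451.2   7. ]]
[50 82  7  7 27] [[448.4 467.9   7. ]]
[74 86  9 14 29] [[383.7 497.4   7. ]]
```

Request:
carry_out:
  deltas: [0.4,0.003,-0.039,0.001,-3,0.4,0.005,-0.0385,0.001,-3,0.4,0.007,-0.0385,0.001,-3,0.4,0.009,-0.038,0.001,-3,0.4,0.011,-0.0375,0.001,-3]

```text
clock: 17.0
eef_pos: [458.1, 0.2, 358.8]
tcp_rot: [0.0, 0.969, 0.246, 0.0]
wrist_force: [0.5, 0.8, -0.1]
opening: 63.9
grasp_force: 0.0
```

Request:
carry_out:
  deltas: [0.4,0.013,-0.037,0.001,-3,0.4,0.0145,-0.036,0.001,-3,0.4,0.0165,-0.0355,0.001,-3,0.4,0.0185,-0.0345,0.001,-3,0.4,0.02,-0.0335,0.001,-3]

```text
clock: 17.5
eef_pos: [426.6, 192.9, 353.8]
tcp_rot: [0.0, 0.929, 0.37, 0.0]
wrist_force: [1.1, 0.2, -0.4]
opening: 64.5
grasp_force: 0.0
```

Request:
carry_out:
  deltas: [0.4,0.022,-0.0325,0.001,-3,0.4,0.0235,-0.031,0.001,-3,0.4,0.025,-0.03,0,-3,0.4,0.0265,-0.0285,0,-3,0.4,0,0,0,0]

```text
clock: 18.0
eef_pos: [399.5, 350.5, 352.2]
tcp_rot: [-0.002, 0.884, 0.468, 0.001]
wrist_force: [-0.6, 0.1, 0.0]
opening: 64.5
grasp_force: 0.0
```

```bash
cat >> h.py <<'E'
def caps(fn):
    im,K,D,T=snap("wrist",fn)
    g=im.min(axis=2).astype(np.uint8);_,m=cv2.threshold(g,150,255,cv2.THRESH_BINARY)
    n,l,s,c=cv2.connectedComponentsWithStats(m)
    for i in range(1,n):
        if 100<s[i,4]<4000: print(s[i],c[i].round(1),ray(c[i],K,D,T,7).round(1))
E
python3 - <<'E'
from h import *
caps("w8.png")
plan([410,378.3,24],-35,5)
E
```

```text
[189   0  24  17 250] [200.6   7.9] [[450.4 513.1   7. ]]
[298  10  32  34 744] [313.3  27.3] [[529.2 438.8   7. ]]
[ 137   52   77   48 1067] [174.   75.5] [[392.8 478.4   7. ]]
[232 137  29  29 686] [246.2 150.8] [[409.5 377.2   7. ]]
[502 188  10  25 144] [508.  202.1] [[618.1 168.8   7. ]]
[215 283  30  21 421] [229.5 294.4] [[299.  250.6   7. ]]
grasp [400.4 348.2 192.5] yaw -34.4 j [-0.21  0.46 -0.82  1.82  0.39  1.02 -1.79] F [-0.5 -0.8 -0.5] t 18.05 open 63.8 gf 0.0
[0.006, -0.0018, 0.0337] 0.13
[0.006, -0.0018, 0.0337] 0.13
[0.006, -0.0018, 0.0337] 0.13
[0.006, -0.0018, 0.0337] 0.13
[0.006, -0.0018, 0.0337] 0.13
```

Request:
carry_out:
  deltas: [0.4,0.01,-0.003,0.045,0,0.4,0.01,-0.003,0.045,0,0.4,0.01,-0.002,0.04,0,0.3,0,-0.001,0.02,0,0,0,0,0.01,0]

```text
clock: 18.55
eef_pos: [411.5, 373.7, 189.3]
tcp_rot: [0.001, 0.886, 0.464, -0.002]
wrist_force: [0.3, -0.2, 0.3]
opening: 55.3
grasp_force: 0.0
```

```bash
python3 - <<'E'
from h import *
plan([409.7,377.6,24],-35,1)
E
```

```text
grasp [411.2 373.3  30.1] yaw -34.7 j [-0.37  0.69 -0.66  1.91  0.61  0.76 -1.99] F [ 0.3 -0.2  0.3] t 18.55 open 55.3 gf 0.0
[0.0027, -0.0037, 0.0061] 0.29
```

Request:
carry_out:
  deltas: [-1,0,0,0,0,-1,0,0,0,0,-1,0,0,0,0,-1,0,0,0,0,-1,0,0,0,0]

```text
clock: 19.05
eef_pos: [411.8, 375.4, 192.0]
tcp_rot: [-0.0, 0.886, 0.464, 0.001]
wrist_force: [0.2, -0.3, 0.4]
opening: 16.1
grasp_force: 0.0
```

Request:
carry_out:
  deltas: [-1,0,0,-0.02,0,-1,0,0,-0.04,0,-1,0,0,-0.04,0,-1,0,0,-0.03,0,-1,0,0,0,0]

```text
clock: 19.55
eef_pos: [411.9, 376.8, 325.8]
tcp_rot: [-0.001, 0.886, 0.465, 0.004]
wrist_force: [0.2, 0.3, -1.6]
opening: 0.5
grasp_force: 0.0
```

```bash
python3 - <<'E'
from h import *
plan(case([0,14,150])[0],-76.7,14)
E
```

```text
grasp [412.7 377.6 166.6] yaw -34.6 j [-0.28  0.53 -0.79  1.79  0.44  1.   -1.85] F [ 0.2  0.3 -1.6] t 19.55 open 0.5 gf 0.0
[-0.0324, 0.0259, 0.001] 3.0
[-0.031, 0.0276, 0.001] 3.0
[-0.0295, 0.0292, 0.001] 3.0
[-0.0279, 0.0307, 0.001] 3.0
[-0.0263, 0.0321, 0.001] 3.0
[-0.0245, 0.0334, 0.001] 3.0
[-0.0228, 0.0347, 0.001] 3.0
[-0.0209, 0.0358, 0.001] 3.0
[-0.019, 0.0369, 0.001] 3.0
[-0.017, 0.0378, 0.001] 3.0
[-0.015, 0.0386, 0.001] 3.0
[-0.013, 0.0394, 0.001] 3.0
[-0.0109, 0.04, 0.001] 3.0
[-0.0088, 0.0405, 0.001] 3.0
```

The descent was about 8 mm short, so the fingers closed above the cap. I'll reopen, check and retry.

Request:
carry_out:
  deltas: [0.4,-0.025,0,0,0,0.4,-0.01,0,0,0,0.4,0,0,0,0,0.4,0,0,0,0,0.4,0,0,0,0]

```text
clock: 20.05
eef_pos: [392.1, 347.1, 321.1]
tcp_rot: [-0.0, 0.886, 0.465, 0.0]
wrist_force: [0.3, 0.3, -0.3]
opening: 35.8
grasp_force: 0.0
```

```bash
python3 - <<'E'
from h import *
caps("w9.png")
plan([409.7,377.6,22],-35,5)
E
```

```text
[307   0  35  25 716] [323.3  10.9] [[528.  436.2   7. ]]
[ 126   36   87   54 1401] [167.5  62.6] [[392.8 478.7   7. ]]
[233 130  33  34 874] [248.9 146.4] [[409.6 377.2   7. ]]
[ 27 167  61  35 159] [ 48.8 180. ] [[231.1 462.2   7. ]]
[222 292  26  12 202] [232.9 299.1] [[303.8 254.8   7. ]]
[452 366  14  18 136] [459.1 375.9] [[461.   14.1   7. ]]
grasp [391.9 347.2 161.9] yaw -34.6 j [-0.24  0.49 -0.8   1.87  0.42  0.96 -1.84] F [-0.2 -1.6  0.4] t 20.1 open 40.0 gf 0.0
[0.007, -0.0005, 0.028] 0.07
[0.007, -0.0005, 0.028] 0.07
[0.007, -0.0005, 0.028] 0.07
[0.007, -0.0005, 0.028] 0.07
[0.007, -0.0005, 0.028] 0.07
```

Request:
carry_out:
  deltas: [0.4,0.012,-0.001,0.035,0,0.4,0.012,-0.001,0.035,0,0.4,0.011,-0.0005,0.03,0,0.4,0,0,0,0,0.4,0,0,0,0]

```text
clock: 20.6
eef_pos: [409.2, 377.2, 221.2]
tcp_rot: [-0.0, 0.885, 0.465, -0.001]
wrist_force: [0.8, -0.3, 0.1]
opening: 64.4
grasp_force: 0.0
```

Request:
carry_out:
  deltas: [0.4,0,0,0.015,0,0.4,0,0,0.015,0,0,0,0,0.009,0,-0.3,0,0,0,0,-1,0,0,0,0]

```text
clock: 21.1
eef_pos: [409.4, 376.7, 182.2]
tcp_rot: [0.0, 0.886, 0.465, -0.0]
wrist_force: [0.2, 0.8, 0.3]
opening: 44.7
grasp_force: 0.0
```

Request:
carry_out:
  deltas: [-1,0,0,0,0,-1,0,0,0,0,-1,0,0,0,0,-1,0,0,0,0,-1,0,0,0,0]

```text
clock: 21.6
eef_pos: [409.6, 376.9, 182.6]
tcp_rot: [-0.0, 0.886, 0.465, 0.0]
wrist_force: [0.2, -0.3, 5.0]
opening: 27.8
grasp_force: 15.0
```

Request:
carry_out:
  deltas: [-1,0,0,-0.02,0,-1,0,0,-0.04,0,-1,0,0,-0.04,0,-1,0,0,-0.03,0,-1,0,0,0,0]

```text
clock: 22.1
eef_pos: [409.9, 378.1, 316.2]
tcp_rot: [-0.001, 0.886, 0.465, 0.003]
wrist_force: [1.0, 0.6, -0.3]
opening: 27.4
grasp_force: 15.0
```

```bash
python3 - <<'E'
from h import *
plan(case([0,14,150])[0],-76.7,14)
E
```

```text
grasp [410.6 378.8 157.1] yaw -34.6 j [-0.29  0.54 -0.78  1.8   0.45  0.98 -1.86] F [ 1.   0.6 -0.3] t 22.1 open 27.4 gf 15.0
[-0.0323, 0.0261, 0.0003] 3.0
[-0.0309, 0.0278, 0.0003] 3.0
[-0.0294, 0.0293, 0.0003] 3.0
[-0.0279, 0.0309, 0.0003] 3.0
[-0.0262, 0.0323, 0.0003] 3.0
[-0.0245, 0.0336, 0.0003] 3.0
[-0.0227, 0.0348, 0.0003] 3.0
[-0.0208, 0.036, 0.0003] 3.0
[-0.0189, 0.037, 0.0003] 3.0
[-0.0169, 0.038, 0.0003] 3.0
[-0.0149, 0.0388, 0.0003] 3.0
[-0.0129, 0.0395, 0.0003] 3.0
[-0.0108, 0.0401, 0.0003] 3.0
[-0.0087, 0.0407, 0.0003] 3.0
```

Request:
carry_out:
  deltas: [-1,-0.0325,0.026,0,3,-1,-0.031,0.028,0,3,-1,-0.0295,0.0295,0,3,-1,-0.028,0.031,0,3,-1,-0.026,0.0325,0,3]

```text
clock: 22.6
eef_pos: [424.9, 167.0, 311.6]
tcp_rot: [0.0, 0.939, 0.344, -0.0]
wrist_force: [-0.2, 0.0, -0.0]
opening: 27.7
grasp_force: 15.0
```

Request:
carry_out:
  deltas: [-1,-0.0245,0.0335,0,3,-1,-0.0225,0.035,0,3,-1,-0.021,0.036,0,3,-1,-0.019,0.037,0,3,-1,-0.017,0.038,0,3]

```text
clock: 23.1
eef_pos: [440.3, -40.4, 311.7]
tcp_rot: [0.0, 0.976, 0.218, -0.0]
wrist_force: [0.6, -0.6, 0.1]
opening: 27.4
grasp_force: 15.0
```

Request:
carry_out:
  deltas: [-1,-0.015,0.039,0,3,-1,-0.013,0.0395,0,3,-1,-0.011,0.04,0,3,-1,-0.0085,0.0405,0,3,-1,0,0,0,0]

```text
clock: 23.6
eef_pos: [452.3, -210.3, 311.2]
tcp_rot: [0.001, 0.994, 0.111, -0.001]
wrist_force: [-0.7, 1.0, -0.7]
opening: 27.5
grasp_force: 15.0
```

Request:
carry_out:
  deltas: [-1,0,0,0,0,-1,0,0,0,0,-1,0,0,0,0,-1,0,0,0,0,-1,0,0,0,0]

```text
clock: 24.1
eef_pos: [453.2, -203.7, 312.3]
tcp_rot: [0.0, 0.993, 0.117, 0.0]
wrist_force: [0.9, 0.0, 0.1]
opening: 27.5
grasp_force: 15.0
```

```bash
python3 - <<'E'
from h import *
plan(case([0,14,32])[0],-76.7,5)
im,K,D,T=snap("wrist","w10.png")
print(proj(case([(0,83,35),(0,50,14)]),K,D,T).round(1))
E
```

```text
grasp [ 453.2 -203.7  153.1] yaw -76.6 j [ 0.74  0.39 -0.54  1.96  0.26  0.86 -1.28] F [0.9 0.  0.1] t 24.1 open 27.5 gf 15.0
[0.0002, -0.0004, 0.0242] 0.03
[0.0002, -0.0004, 0.0242] 0.03
[0.0002, -0.0004, 0.0242] 0.03
[0.0002, -0.0004, 0.0242] 0.03
[0.0002, -0.0004, 0.0242] 0.03
[[249.6 106.2]
 [249.8 145.3]]
```

View pics/w10.png

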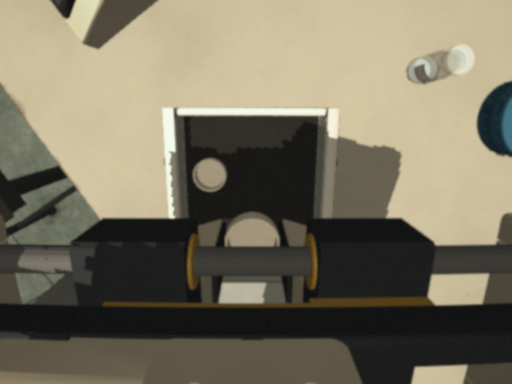

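The first cap lies flat in the case at (210,175), shifted from where I set it. I'll locate it before choosing the next spot.

```bash
python3 - <<'E'
from h import *
s=manip.snapshot("wrist");o=manip.get_obs()
T=np.eye(4);T[:3,:3]=rot(o["tcp_rot"]);T[:3,3]=o["eef_pos"];T=T@np.array(s["mount"])
w=ray([(210,175)],np.array(s["intrinsics"]),np.array(s["D"]),T,20)[0]
c=case([0,0,0])[0];a=-1.3385;d=w-c
print(w,"case",d[0]*np.cos(a)+d[1]*np.sin(a),-d[0]*np.sin(a)+d[1]*np.cos(a))
plan(case([20,20,32])[0],-76.7,5)
E
```

```text
[ 456.1645645  -165.38722866   20.        ] case -34.60461733581353 24.488749587198555
grasp [ 453.1 -204.   153.1] yaw -76.6 j [ 0.74  0.39 -0.54  1.96  0.26  0.86 -1.28] F [ 0.1  0.4 -0. ] t 24.2 open 27.3 gf 15.0
[0.0015, 0.0035, 0.0242] 0.02
[0.0015, 0.0035, 0.0242] 0.02
[0.0015, 0.0035, 0.0242] 0.02
[0.0015, 0.0035, 0.0242] 0.02
[0.0015, 0.0035, 0.0242] 0.02
```

```bash
python3 - <<'E'
from h import *
plan(case([10,52,32])[0],-76.7,1)
E
```

```text
grasp [ 453.1 -204.   153.1] yaw -76.6 j [ 0.74  0.39 -0.54  1.96  0.26  0.86 -1.28] F [ 0.1  0.4 -0. ] t 24.2 open 27.3 gf 15.0
[0.0393, 0.0078, 0.1211] 0.1
```

Request:
carry_out:
  deltas: [-1,0.02,0.004,0.01,0,-1,0.0195,0.004,0.02,0,-1,0,0,0.035,0,-1,0,0,0.035,0,-1,0,0,0.014,0]

```text
clock: 24.7
eef_pos: [492.3, -202.7, 195.5]
tcp_rot: [-0.001, 0.993, 0.117, -0.002]
wrist_force: [-0.9, 0.0, 0.3]
opening: 27.4
grasp_force: 15.0
```

Request:
carry_out:
  deltas: [-1,0,0,0.006,0,-1,0,0,0,0,-0.25,0,0,0,0,-0.25,0,0,0,0,-0.25,0,0,0,0]

```text
clock: 25.2
eef_pos: [493.7, -203.2, 193.3]
tcp_rot: [0.0, 0.993, 0.116, 0.001]
wrist_force: [0.2, 0.7, 0.1]
opening: 34.4
grasp_force: 0.0
```

Request:
carry_out:
  deltas: [-0.2,0,0,-0.01,0,-0.2,0,0,-0.02,0,0,0,0,-0.04,0,0.4,-0.02,0,-0.05,0,0.4,-0.03,0,-0.03,0]

```text
clock: 25.7
eef_pos: [447.3, -213.4, 342.4]
tcp_rot: [0.001, 0.993, 0.118, 0.002]
wrist_force: [-0.0, -0.3, 0.9]
opening: 56.3
grasp_force: 0.0
```

```bash
python3 - <<'E'
from h import *
plan([518,403,200],-35,14)
caps("w11.png")
im,K,D,T=snap("side","s11.png")
z=np.load("side0.npz");A=(z['K'],z['D'],z['T'])
g=im[240:340,200:320].min(axis=2).astype(np.uint8);_,m=cv2.threshold(g,165,255,cv2.THRESH_BINARY)
n,l,s,c=cv2.connectedComponentsWithStats(m)
for i in range(1,n):
    if s[i,4]>12: print(s[i],ray(c[i]+[200,240],*A,7).round(1))
E
```

```text
grasp [ 448.1 -213.5  183.2] yaw -76.5 j [ 0.78  0.35 -0.57  1.93  0.23  0.92 -1.23] F [-0.  -0.3  0.9] t 25.7 open 56.3 gf 0.0
[0.0151, -0.0417, -0.0012] -2.96
[0.0173, -0.0408, -0.0012] -2.96
[0.0194, -0.0399, -0.0012] -2.96
[0.0214, -0.0388, -0.0012] -2.96
[0.0234, -0.0377, -0.0012] -2.96
[0.0253, -0.0364, -0.0012] -2.96
[0.0271, -0.035, -0.0012] -2.96
[0.0289, -0.0336, -0.0012] -2.96
[0.0306, -0.032, -0.0012] -2.96
[0.0322, -0.0304, -0.0012] -2.96
[0.0338, -0.0287, -0.0012] -2.96
[0.0352, -0.0269, -0.0012] -2.96
[0.0365, -0.0251, -0.0012] -2.96
[0.0378, -0.0231, -0.0012] -2.96
[ 74   0  35  39 686] [91.  16.5] [[563.5 -32.4   7. ]]
[417  39  24  33 571] [428.3  55.3] [[ 604.3 -349.3    7. ]]
[389  56  17  17 140] [398.9  62.8] [[ 590.6 -323.6    7. ]]
[484  89  28  48 971] [499.2 112.4] [[ 572.6 -439.5    7. ]]
[237 117  31  30 752] [251.9 131.8] [[ 494.1 -202.7    7. ]]
[446 191  38  22 271] [464.7 202.9] [[ 475.6 -440.5    7. ]]
[219 278  38  12 188] [236.8 282.7] [[ 328.9 -224.9    7. ]]
[98 13 17 11 92] [[292.4 230.5   7. ]]
[20 74  9  6 42] [[525.9 440.3   7. ]]
[67 75  8  9 35] [[403.3 451.1   7. ]]
[50 82  7  6 26] [[448.4 467.6   7. ]]
[74 86  9 14 29] [[383.7 497.4   7. ]]
```

View pics/w11.png

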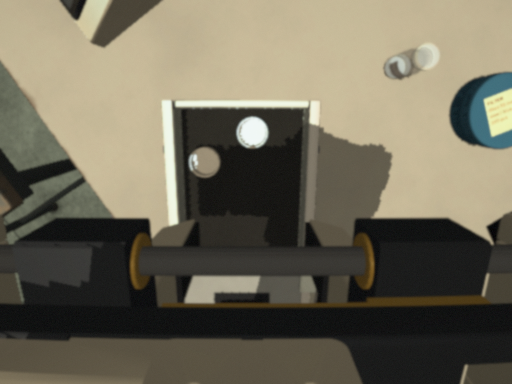

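```bash
python3 - <<'E'
from h import *
z=np.load("side0.npz");A=(z['K'],z['D'],z['T'])
print(ray([(172,332),(253,340),(272,374),(165,325)],*A,0).round(0))
plan([515,385,200],-76.6,14)
E
```

```text
[[661. 484.   0.]
 [449. 510.   0.]
 [402. 606.   0.]
 [682. 462.   0.]]
grasp [ 445.1 -215.9  184. ] yaw -76.8 j [ 0.79  0.35 -0.56  1.93  0.24  0.92 -1.23] F [ 0.3 -0.3 -0.8] t 25.8 open 62.4 gf 0.0
[0.0147, -0.0406, -0.0013] -0.01
[0.0147, -0.0406, -0.0013] -0.01
[0.0147, -0.0406, -0.0013] -0.01
[0.0147, -0.0406, -0.0013] -0.01
[0.0147, -0.0406, -0.0013] -0.01
[0.0147, -0.0406, -0.0013] -0.01
[0.0147, -0.0406, -0.0013] -0.01
[0.0147, -0.0406, -0.0013] -0.01
[0.0148, -0.0406, -0.0013] -0.01
[0.0148, -0.0406, -0.0013] -0.01
[0.0148, -0.0406, -0.0013] -0.01
[0.0148, -0.0406, -0.0013] -0.01
[0.0148, -0.0406, -0.0013] -0.01
[0.0148, -0.0406, -0.0013] -0.01
```

```bash
python3 - <<'E'
from h import *
plan([535,400,200],5,14)
E
```

```text
grasp [ 445.1 -215.9  184. ] yaw -76.8 j [ 0.79  0.35 -0.56  1.93  0.24  0.92 -1.23] F [ 0.3 -0.3 -0.8] t 25.8 open 62.4 gf 0.0
[0.0163, -0.0413, -0.0013] -5.84
[0.0204, -0.0395, -0.0013] -5.84
[0.0244, -0.0372, -0.0013] -5.84
[0.028, -0.0345, -0.0013] -5.84
[0.0314, -0.0315, -0.0013] -5.84
[0.0344, -0.0281, -0.0013] -5.84
[0.0371, -0.0245, -0.0013] -5.84
[0.0394, -0.0206, -0.0013] -5.84
[0.0413, -0.0165, -0.0013] -5.84
[0.0428, -0.0122, -0.0013] -5.84
[0.0438, -0.0078, -0.0013] -5.84
[0.0443, -0.0033, -0.0013] -5.84
[0.0444, 0.0013, -0.0013] -5.84
[0.0441, 0.0058, -0.0013] -5.84
```

Request:
carry_out:
  deltas: [0.4,0.0165,-0.0415,-0.0015,-5.8,0.4,0.0205,-0.0395,-0.0015,-5.8,0.4,0.0245,-0.037,-0.0015,-5.8,0.4,0.028,-0.0345,-0.0015,-5.8,0.4,0.0315,-0.0315,-0.0015,-5.8]

```text
clock: 26.3
eef_pos: [478.5, 7.8, 346.5]
tcp_rot: [0.0, 0.932, 0.363, 0.0]
wrist_force: [0.5, -1.3, -0.1]
opening: 64.2
grasp_force: 0.0
```

Request:
carry_out:
  deltas: [0.4,0.0345,-0.028,-0.0015,-5.8,0.4,0.037,-0.0245,-0.001,-5.8,0.4,0.0395,-0.0205,-0.001,-5.8,0.4,0.0415,-0.0165,-0.001,-5.8,0.4,0.043,-0.012,-0.001,-5.8]

```text
clock: 26.8
eef_pos: [511.7, 228.0, 351.8]
tcp_rot: [0.0, 0.811, 0.585, 0.0]
wrist_force: [1.9, 0.6, 0.5]
opening: 64.2
grasp_force: 0.0
```

Request:
carry_out:
  deltas: [0.4,0.044,-0.008,-0.001,-5.8,0.4,0.0445,-0.0035,-0.001,-5.8,0.4,0.0445,0.0015,-0.001,-5.8,0.4,0.044,0.006,-0.001,-5.8,0.4,0,0,0,0]

```text
clock: 27.3
eef_pos: [536.6, 408.4, 355.5]
tcp_rot: [-0.002, 0.675, 0.738, 0.001]
wrist_force: [-0.1, 1.0, 0.7]
opening: 64.2
grasp_force: 0.0
```

Request:
carry_out:
  deltas: [0.4,0,0,0,0,0.4,0,0,0,0,0.4,0,0,0,0,0.4,0,0,0,0,0.4,0,0,0,0]

```text
clock: 27.8
eef_pos: [538.9, 401.5, 355.9]
tcp_rot: [0.0, 0.679, 0.734, 0.0]
wrist_force: [-0.4, 0.3, 0.1]
opening: 64.1
grasp_force: 0.0
```

```bash
python3 - <<'E'
from h import *
caps("w12.png")
plan([528,438,60],5,4)
E
```

```text
[ 89  52  46  78 965] [110.2  89.7] [[390.4 478.2   7. ]]
[145  52  23  24 337] [156.1  63.7] [[436.7 506.    7. ]]
[ 395   97   48   50 1844] [418.7 121.1] [[707.  471.8   7. ]]
[229 125  30  30 689] [243.6 139.5] [[528.  438.3   7. ]]
grasp [538.9 401.6 196.7] yaw 4.5 j [-0.21  0.71 -0.89  1.45  0.57  1.24 -1.08] F [-0.1  0.9  1. ] t 27.85 open 64.3 gf 0.0
[0.0093, -0.002, 0.0342] -0.12
[0.0093, -0.002, 0.0342] -0.12
[0.0093, -0.002, 0.0342] -0.12
[0.0093, -0.002, 0.0342] -0.12
```

View pics/w12.png

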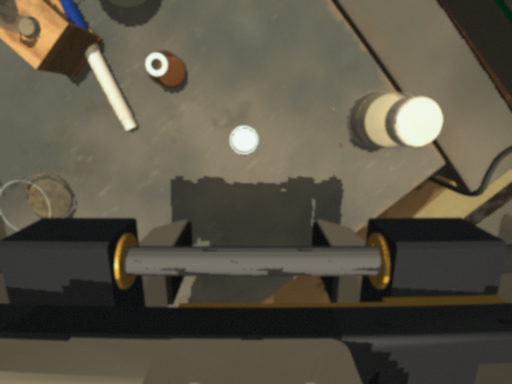

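The third cap is at (244,140); the brown bottle (165,70) and white bottle (400,120) stay outside the body's footprint. I'll descend.

Request:
carry_out:
  deltas: [0.4,0.012,-0.003,0.042,0,0.4,0.013,-0.003,0.045,0,0.4,0.012,-0.002,0.045,0,0.4,0,0,0,0,0.4,0,0,0,0]

```text
clock: 28.35
eef_pos: [527.6, 438.5, 223.7]
tcp_rot: [-0.0, 0.678, 0.735, -0.001]
wrist_force: [0.6, 0.8, 0.9]
opening: 64.3
grasp_force: 0.0
```

Request:
carry_out:
  deltas: [0.4,0,0,0.017,0,0.4,0,0,0.017,0,0,0,0,0.008,0,-0.3,0,0,0,0,-1,0,0,0,0]

```text
clock: 28.85
eef_pos: [527.8, 438.5, 181.9]
tcp_rot: [-0.0, 0.678, 0.735, 0.0]
wrist_force: [0.0, -0.6, 0.1]
opening: 44.6
grasp_force: 0.0
```

Request:
carry_out:
  deltas: [-1,0,0,0,0,-1,0,0,0,0,-1,0,0,0,0,-1,0,0,0,0,-1,0,0,0,0]

```text
clock: 29.35
eef_pos: [527.8, 438.8, 182.3]
tcp_rot: [0.0, 0.678, 0.735, 0.0]
wrist_force: [-0.7, -0.5, 4.8]
opening: 27.6
grasp_force: 15.0
```

Request:
carry_out:
  deltas: [-1,0,0,-0.02,0,-1,0,0,-0.04,0,-1,0,0,-0.04,0,-1,0,0,-0.03,0,-1,0,0,0,0]

```text
clock: 29.85
eef_pos: [527.8, 440.1, 318.2]
tcp_rot: [-0.0, 0.678, 0.735, 0.004]
wrist_force: [0.6, 0.7, 0.7]
opening: 27.5
grasp_force: 15.0
```

```bash
python3 - <<'E'
from h import *
plan(case([5,-10,150])[0],-76.7,15)
E
```

```text
grasp [528.6 441.  159. ] yaw 4.6 j [-0.28  0.76 -0.86  1.46  0.6   1.19 -1.15] F [0.6 0.7 0.7] t 29.85 open 27.5 gf 15.0
[-0.0429, -0.0099, 0.0003] 5.42
[-0.0436, -0.0058, 0.0003] 5.42
[-0.044, -0.0017, 0.0003] 5.42
[-0.0439, 0.0025, 0.0003] 5.42
[-0.0435, 0.0066, 0.0003] 5.42
[-0.0427, 0.0107, 0.0003] 5.42
[-0.0415, 0.0147, 0.0003] 5.42
[-0.0399, 0.0185, 0.0003] 5.42
[-0.038, 0.0222, 0.0003] 5.42
[-0.0357, 0.0257, 0.0003] 5.42
[-0.0331, 0.029, 0.0003] 5.42
[-0.0302, 0.032, 0.0003] 5.42
[-0.0271, 0.0347, 0.0003] 5.42
[-0.0237, 0.0371, 0.0003] 5.42
[-0.0201, 0.0392, 0.0003] 5.42
```

Request:
carry_out:
  deltas: [-1,-0.043,-0.01,0,5.4,-1,-0.0435,-0.006,0,5.4,-1,-0.044,-0.0015,0,5.4,-1,-0.044,0.0025,0,5.4,-1,-0.0435,0.0065,0,5.4]

```text
clock: 30.35
eef_pos: [494.5, 218.9, 311.8]
tcp_rot: [0.0, 0.832, 0.554, -0.0]
wrist_force: [0.6, 0.2, -0.5]
opening: 27.5
grasp_force: 15.0
```

Request:
carry_out:
  deltas: [-1,-0.0425,0.0105,0,5.4,-1,-0.0415,0.0145,0,5.4,-1,-0.04,0.0185,0,5.4,-1,-0.038,0.022,0,5.4,-1,-0.0355,0.0255,0,5.4]

```text
clock: 30.85
eef_pos: [462.0, 2.1, 312.0]
tcp_rot: [0.0, 0.939, 0.345, -0.0]
wrist_force: [1.6, -0.9, 0.7]
opening: 27.6
grasp_force: 15.0
```

Request:
carry_out:
  deltas: [-1,-0.033,0.029,0,5.4,-1,-0.03,0.032,0,5.4,-1,-0.027,0.0345,0,5.4,-1,-0.0235,0.037,0,5.4,-1,-0.02,0.039,0,5.4]

```text
clock: 31.35
eef_pos: [431.1, -214.8, 312.1]
tcp_rot: [0.0, 0.993, 0.116, 0.0]
wrist_force: [1.0, -1.2, 0.5]
opening: 27.5
grasp_force: 15.0
```

Request:
carry_out:
  deltas: [-1,0,0,0,0,-1,0,0,0,0,-1,0,0,0,0,-1,0,0,0,0,-1,0,0,0,0]

```text
clock: 31.85
eef_pos: [432.1, -212.1, 311.8]
tcp_rot: [-0.0, 0.993, 0.119, 0.0]
wrist_force: [-0.1, 0.3, -0.3]
opening: 27.5
grasp_force: 15.0
```

```bash
python3 - <<'E'
from h import *
plan(case([5,-10,32])[0],-76.7,1)
im,K,D,T=snap("wrist","w13.png");np.savez("w13.npz",K=K,D=D,T=T)
g=cv2.GaussianBlur(cv2.cvtColor(im,cv2.COLOR_BGR2GRAY),(3,3),0)
h=cv2.HoughCircles(g,cv2.HOUGH_GRADIENT,1,20,param1=80,param2=12,minRadius=10,maxRadius=24)
c=case([0,0,0])[0];a=-1.3385
for q in h[0]:
    w=ray([q[:2]],K,D,T,20)[0];d=w-c;x=d[0]*np.cos(a)+d[1]*np.sin(a);y=-d[0]*np.sin(a)+d[1]*np.cos(a)
    if abs(x)<60 and abs(y)<77: print(q,x,y)
E
```

```text
grasp [ 432.1 -212.1  152.6] yaw -76.3 j [ 0.8   0.38 -0.58  1.99  0.27  0.85 -1.26] F [-0.1  0.3 -0.3] t 31.85 open 27.5 gf 15.0
[-0.0004, -0.0003, 0.1206] 0.4
[258.5 115.5  18.5] 10.430427576186844 53.24792560822442
[204.5 149.5  17. ] -35.74134638092584 24.457645525489568
[255.5 235.5  21.2] 8.85245448045583 -54.489232315109064
```

The caps in the case are at about (10,53) and (-36,24); (5,-10) is free for the third. Lowering.

Request:
carry_out:
  deltas: [-1,0,0,0.04,0,-1,0,0,0.04,0,-1,0,0,0.025,0,-1,0,0,0.01,0,-1,0,0,0.0055,0]

```text
clock: 32.4
eef_pos: [432.0, -212.9, 190.6]
tcp_rot: [-0.0, 0.993, 0.119, -0.0]
wrist_force: [-0.6, -0.4, 2.6]
opening: 27.5
grasp_force: 15.0
```

Request:
carry_out:
  deltas: [-1,0,0,0,0,-1,0,0,0,0,-0.25,0,0,0,0,-0.25,0,0,0,0,-0.25,0,0,0,0]

```text
clock: 32.9
eef_pos: [431.9, -213.4, 191.6]
tcp_rot: [0.0, 0.993, 0.118, 0.0]
wrist_force: [-0.2, -0.5, 0.2]
opening: 34.2
grasp_force: 0.0
```

Request:
carry_out:
  deltas: [-0.2,0,0,-0.01,0,-0.2,0,0,-0.02,0,0,0,0,-0.04,0,0,-0.02,0,-0.05,0,0,-0.03,0,-0.03,0]

```text
clock: 33.4
eef_pos: [385.8, -223.9, 341.0]
tcp_rot: [0.001, 0.993, 0.119, 0.002]
wrist_force: [-0.7, -0.9, 0.3]
opening: 45.8
grasp_force: 0.0
```

Request:
carry_out:
  deltas: [0,-0.03,0,0,0,0,-0.025,0,0,0,0,0,0,0,0,0,0,0,0,0,0,0,0,0,0]

```text
clock: 33.9
eef_pos: [331.9, -237.3, 338.0]
tcp_rot: [0.0, 0.993, 0.118, 0.0]
wrist_force: [0.0, 0.8, 0.3]
opening: 46.0
grasp_force: 0.0
```

```bash
python3 - <<'E'
from h import *
plan(case([0,-113,130])[0],13.3,11)
caps("w14.png")
E
```

```text
grasp [ 332.1 -237.3  178.8] yaw -76.4 j [ 1.03  0.22 -0.62  2.12  0.17  0.85 -1.03] F [0.  0.8 0.3] t 33.9 open 46.0 gf 0.0
[-0.0, -0.0006, 0.0044] -8.15
[0.0001, -0.0006, 0.0044] -8.15
[0.0002, -0.0006, 0.0044] -8.15
[0.0002, -0.0006, 0.0044] -8.15
[0.0003, -0.0005, 0.0044] -8.15
[0.0004, -0.0005, 0.0044] -8.15
[0.0005, -0.0004, 0.0044] -8.15
[0.0005, -0.0004, 0.0044] -8.15
[0.0006, -0.0003, 0.0044] -8.15
[0.0006, -0.0002, 0.0044] -8.15
[0.0006, -0.0001, 0.0044] -8.15
[242   0  31  11 249] [257.1   4. ] [[ 489.4 -204.3    7. ]]
[187   9  34  37 888] [204.4  28.1] [[ 458.6 -162.3    7. ]]
[236  52  33  35 905] [252.1  69. ] [[ 434.1 -213.     7. ]]
[210 221  46  25 868] [230.5 235.3] [[ 267.8 -229.6    7. ]]
[464 275  24  28 513] [475.2 287.7] [[ 269.1 -514.7    7. ]]
[198 277  39  26 795] [215.9 289.1] [[ 201.4 -227.7    7. ]]
[ 17 281  26  24 431] [ 29.8 292.2] [[143.7 -20.5   7. ]]
[444 366  22  18 306] [454.8 374.8] [[ 148.5 -543.2    7. ]]
```

View pics/w14.png

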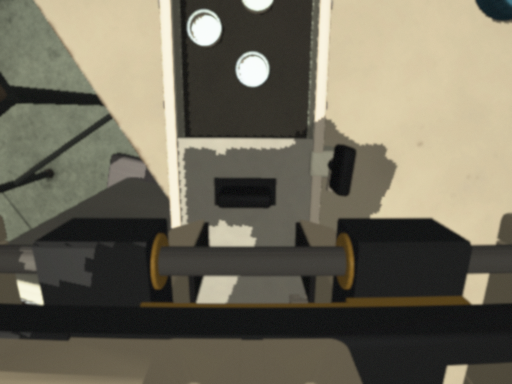

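All three caps lie flat and apart at (257,0), (204,28) and (252,69), and the fin is at (245,192). I'll regrip the fin with the tool turned along case y.

Request:
carry_out:
  deltas: [0,0,-0.001,0.004,-8.2,0,0,-0.001,0.004,-8.2,0,0,-0.001,0.004,-8.2,0,0,-0.001,0.004,-8.2,0,0,-0.001,0.004,-8.2]

```text
clock: 34.45
eef_pos: [329.6, -232.9, 317.4]
tcp_rot: [-0.0, 0.887, 0.462, 0.0]
wrist_force: [0.4, -0.7, 0.6]
opening: 46.0
grasp_force: 0.0
```

Request:
carry_out:
  deltas: [0,0.0005,0,0.004,-8.2,0,0.0005,0,0.004,-8.2,0,0.0005,0,0.004,-8.2,0,0.0005,0,0.004,-8.2,0,0.0005,0,0.004,-8.2]

```text
clock: 34.95
eef_pos: [330.4, -230.6, 297.4]
tcp_rot: [-0.0, 0.669, 0.743, 0.0]
wrist_force: [0.1, 0.4, 0.6]
opening: 45.8
grasp_force: 0.0
```

Request:
carry_out:
  deltas: [0,0,0,0,-7.7,0,0,0,0,0,0,0,0,0,0,0,0,0,0,0,0,0,0,0,0]

```text
clock: 35.45
eef_pos: [329.7, -230.9, 297.7]
tcp_rot: [0.0, 0.621, 0.784, -0.0]
wrist_force: [-0.6, -0.2, 0.3]
opening: 45.7
grasp_force: 0.0
```

```bash
python3 - <<'E'
from h import *
plan(case([0,-115,63])[0],13.3,1)
im,K,D,T=snap("wrist","w15.png")
print(proj(case([(0,-115,74),(-22,-115,74)]),K,D,T).round(1))
g=cv2.cvtColor(im,cv2.COLOR_BGR2GRAY)
for r in (170,185,200,210): print(r,g[r,200:310:3])
E
```

```text
grasp [ 329.7 -230.9  138.5] yaw 13.2 j [ 1.24  0.36 -0.93  2.16  0.41  0.8   0.28] F [-0.6 -0.2  0.3] t 35.45 open 45.7 gf 0.0
[0.0001, -0.0014, 0.0755] -0.14
[[249.2 211.6]
 [249.  179.8]]
170 [177 176 175 175 175 176 174 173 175 175 120  63  64  64  63  64  64  64
  64  65  65  86 170 174 174 175 176 176 174 175 176 176 176 176 180 180
 173]
185 [ 84  85  88  86  83  84 109 174 176 173 121  57  55  33  43  47  53  51
  33  60  61  86 171 175 176 178 178 176 122  87  84  82  87  88  84  82
  75]
200 [ 85  84  84  83  82  85  82  83  84  84  61  18  18  19  18  18  19  17
  16  21  20  44  83  84  85  84  94 125  84  83  84  85  86  84  84  85
  57]
210 [85 86 85 83 83 82 84 83 84 82 66 18 20 14 20 20 22 16 15 19 19 42 83 83
 82 83 83 84 83 83 83 85 85 84 84 82 51]
```

Request:
carry_out:
  deltas: [0,0,-0.001,0.025,0,0,0,0,0.025,0,-0.2,0,0,0.018,0,-0.5,0,0,0.007,0,-1,0,0,0,0]
  newtons: 50

```text
clock: 36.0
eef_pos: [328.5, -231.0, 222.2]
tcp_rot: [-0.001, 0.621, 0.784, -0.0]
wrist_force: [-0.4, -0.1, -0.3]
opening: 26.5
grasp_force: 0.0
```

Request:
carry_out:
  deltas: [-1,0,0,0,0,-1,0,0,0,0,-1,0,0,0,0,-1,0,0,0,0,-1,0,0,0,0]

```text
clock: 36.5
eef_pos: [328.7, -231.3, 223.2]
tcp_rot: [0.001, 0.621, 0.784, -0.0]
wrist_force: [-0.8, 2.0, 6.5]
opening: 11.6
grasp_force: 50.0
```

```bash
python3 - <<'E'
from h import *
plan(case([0,35,63])[0],13.3,1)
E
```

```text
grasp [ 328.8 -231.4   64. ] yaw 13.2 j [ 1.11  0.48 -0.8   2.24  0.6   0.63  0.1 ] F [-0.8  2.   6.5] t 36.5 open 11.6 gf 50.0
[0.0005, 0.1496, 0.0011] -0.05
```

Request:
carry_out:
  deltas: [-1,0,0.018,0,0,-1,0,0.026,0,0,-1,0,0.03,0,0,-1,0,0.03,0,0,-1,0,0.022,0,0]

```text
clock: 37.0
eef_pos: [452.7, -202.1, 223.3]
tcp_rot: [0.001, 0.621, 0.784, 0.0]
wrist_force: [-2.3, -0.7, 8.2]
opening: 11.8
grasp_force: 50.0
```

Request:
carry_out:
  deltas: [-1,0,0.006,0,0,-1,0,0.006,0,0,-1,0,0.006,0,0,-1,0,0.005,0,0,-1,0,0,0,0]

```text
clock: 37.5
eef_pos: [473.5, -197.2, 223.3]
tcp_rot: [0.0, 0.621, 0.784, -0.0]
wrist_force: [-0.2, 0.3, 6.3]
opening: 11.8
grasp_force: 50.0
```

```bash
python3 - <<'E'
from h import *
plan(case([0,35,63])[0],13.3,1)
E
```

```text
grasp [ 473.6 -197.3   64.1] yaw 13.2 j [ 0.84  0.61 -0.76  1.99  0.6   0.77 -0.05] F [-0.2  0.3  6.3] t 37.5 open 11.8 gf 50.0
[0.0005, 0.0009, 0.0011] -0.05
```

Request:
carry_out:
  deltas: [-1,0,0.002,0,0,-1,0,0.002,0,0,-1,0,0.001,0,0,-1,0,0,0,0,-1,0,0,0,0]

```text
clock: 38.0
eef_pos: [474.9, -196.8, 223.1]
tcp_rot: [-0.002, 0.621, 0.784, -0.003]
wrist_force: [-18.6, -2.1, 25.9]
opening: 11.6
grasp_force: 50.1
```

Request:
carry_out:
  deltas: [-1,0,-0.004,0,0,-1,0,0,0,0,0,0,0,0,0,0,0,0,0,0,0,0,0,0,0]

```text
clock: 38.5
eef_pos: [474.3, -197.0, 222.6]
tcp_rot: [0.0, 0.621, 0.784, 0.0]
wrist_force: [0.1, 0.2, 0.6]
opening: 31.2
grasp_force: 0.0
```

Request:
carry_out:
  deltas: [0,0,0,-0.02,0,0,0,0,-0.035,0,0,0,0,-0.035,0,0,0,0,-0.03,0,0,0,0,0,0]

```text
clock: 39.0
eef_pos: [475.9, -196.6, 346.2]
tcp_rot: [0.003, 0.621, 0.784, 0.001]
wrist_force: [0.0, 0.6, -0.6]
opening: 46.0
grasp_force: 0.0
```

```bash
python3 - <<'E'
from h import *
plan(case([78,-90,140])[0],98.3,12)
E
```

```text
grasp [ 476.8 -196.9  187. ] yaw 13.3 j [ 0.95  0.46 -0.89  1.87  0.42  1.01  0.11] F [ 0.   0.6 -0.6] t 39.0 open 46.0 gf 0.0
[-0.0064, -0.0106, 0.0039] -7.09
[-0.0051, -0.0113, 0.0039] -7.09
[-0.0036, -0.0119, 0.0039] -7.09
[-0.0021, -0.0122, 0.0039] -7.09
[-0.0006, -0.0124, 0.0039] -7.09
[0.0009, -0.0124, 0.0039] -7.09
[0.0024, -0.0122, 0.0039] -7.09
[0.0039, -0.0118, 0.0039] -7.09
[0.0053, -0.0112, 0.0039] -7.09
[0.0067, -0.0105, 0.0039] -7.09
[0.0079, -0.0096, 0.0039] -7.09
[0.009, -0.0085, 0.0039] -7.09
```

The lid hit its stop (18 N), so it is home. For the knob I'll use the opposite tool yaw (-81.7°), which keeps joint 3 away from its limit.

```bash
python3 - <<'E'
from h import *
plan([369.5,-301.7,135],-81.7,12)
E
```

```text
grasp [ 476.8 -196.9  187. ] yaw 13.3 j [ 0.95  0.46 -0.89  1.87  0.42  1.01  0.11] F [ 0.   0.6 -0.6] t 39.0 open 46.0 gf 0.0
[-0.0064, -0.0107, 0.0043] 7.91
[-0.0078, -0.0097, 0.0043] 7.91
[-0.0091, -0.0086, 0.0043] 7.91
[-0.0102, -0.0072, 0.0043] 7.91
[-0.0111, -0.0058, 0.0043] 7.91
[-0.0118, -0.0042, 0.0043] 7.91
[-0.0123, -0.0025, 0.0043] 7.91
[-0.0125, -0.0008, 0.0043] 7.91
[-0.0125, 0.0009, 0.0043] 7.91
[-0.0122, 0.0026, 0.0043] 7.91
[-0.0117, 0.0043, 0.0043] 7.91
[-0.011, 0.0059, 0.0043] 7.91
```

Request:
carry_out:
  deltas: [0,-0.0065,-0.0105,0.004,7.9,0,-0.008,-0.0095,0.004,7.9,0,-0.009,-0.0085,0.004,7.9,0,-0.01,-0.007,0.004,7.9,0,-0.011,-0.006,0.004,7.9]

```text
clock: 39.5
eef_pos: [429.7, -240.5, 321.8]
tcp_rot: [-0.0, 0.851, 0.526, -0.0]
wrist_force: [-0.2, 0.9, -0.3]
opening: 45.8
grasp_force: 0.0
```

Request:
carry_out:
  deltas: [0,-0.012,-0.004,0.004,7.9,0,-0.0125,-0.0025,0.004,7.9,0,-0.0125,-0.001,0.004,7.9,0,-0.0125,0.001,0.004,7.9,0,-0.012,0.0025,0.004,7.9]

```text
clock: 40.0
eef_pos: [384.8, -284.3, 301.8]
tcp_rot: [-0.0, 0.978, 0.207, -0.0]
wrist_force: [0.8, -0.2, -1.0]
opening: 46.2
grasp_force: 0.0
```

Request:
carry_out:
  deltas: [0,-0.0115,0.0045,0.004,7.9,0,-0.011,0.006,0.004,7.9,0,0,0,0,0,0,0,0,0,0,0,0,0,0,0]

```text
clock: 40.5
eef_pos: [368.6, -301.1, 294.6]
tcp_rot: [-0.0, 0.997, 0.076, 0.0]
wrist_force: [0.4, -0.1, -0.5]
opening: 45.9
grasp_force: 0.0
```

```bash
python3 - <<'E'
from h import *
plan([369.5,-301.7,74.5],-81.7,1)
snap("wrist","w16.png")
E
```

```text
grasp [ 368.6 -301.1  135.4] yaw -81.3 j [ 0.93  0.37 -0.45  2.03  0.22  0.79 -1.07] F [ 0.4 -0.1 -0.5] t 40.5 open 45.9 gf 0.0
[0.0007, 0.0008, 0.0609] 0.4
```

View pics/w16.png

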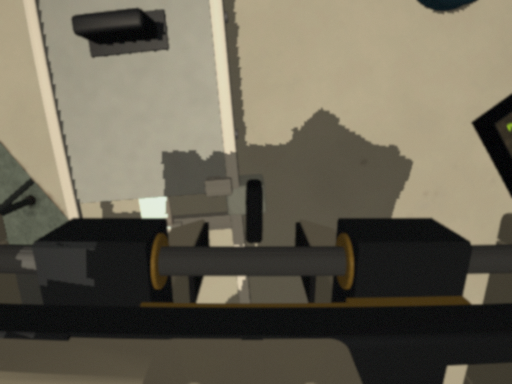

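The knob bar is at column 254, upright between the fingers (centre about 252), and joint 7 has room for the turn. Gripping.

Request:
carry_out:
  deltas: [0,0.001,0.001,0.02,0,0,0,0,0.02,0,-0.2,0,0,0.014,0,-0.5,0,0,0.006,0,-1,0,0,0,0]
  newtons: 30

```text
clock: 41.05
eef_pos: [369.3, -302.1, 234.1]
tcp_rot: [-0.001, 0.997, 0.075, -0.0]
wrist_force: [-0.3, 1.2, 0.5]
opening: 26.1
grasp_force: 0.0
```

Request:
carry_out:
  deltas: [-1,0,0,0,0,-1,0,0,0,0,-1,0,0,0,0,-1,0,0,0,0,-1,0,0,0,0]

```text
clock: 41.55
eef_pos: [369.5, -302.3, 235.3]
tcp_rot: [0.0, 0.997, 0.074, 0.0]
wrist_force: [-0.6, 3.4, 7.5]
opening: 10.8
grasp_force: 30.0
```

Request:
carry_out:
  deltas: [-1,0,0,0,8,-1,0,0,0,8,-1,0,0,0,8,-1,0,0,0,8,-1,0,0,0,8]

```text
clock: 42.05
eef_pos: [369.5, -302.2, 235.3]
tcp_rot: [0.0, 0.962, -0.274, 0.0]
wrist_force: [0.1, 4.0, 5.6]
opening: 10.9
grasp_force: 30.0
```

```bash
python3 - <<'E'
from h import *
plan([369.5,-301.7,74.5],-166.7,1);print(manip.get_obs()["moment"])
E
```

```text
grasp [ 369.6 -302.2   76.1] yaw -121.8 j [ 0.74  0.44 -0.22  2.1   0.16  0.62 -1.71] F [0.1 4.  5.6] t 42.05 open 10.9 gf 30.0
[-0.0004, -0.0004, 0.0016] 44.89
[0.81952277 0.16494096 0.23542929]
```

Request:
carry_out:
  deltas: [-1,0,0,0,8,-1,0,0,0,8,-1,0,0,0,8,-1,0,0,0,8,-1,0,0,0,8]

```text
clock: 42.55
eef_pos: [369.5, -302.1, 235.3]
tcp_rot: [-0.0, 0.81, -0.586, 0.0]
wrist_force: [0.2, 3.7, 7.0]
opening: 10.6
grasp_force: 30.0
```

Request:
carry_out:
  deltas: [-1,0,0,0,4,-1,0,0,0,2,-1,0,0,0,0,-1,0,0,0,0,-1,0,0,0,0]

```text
clock: 43.05
eef_pos: [369.5, -302.2, 235.3]
tcp_rot: [-0.0, 0.78, -0.626, 0.0]
wrist_force: [-0.4, 4.2, 7.7]
opening: 10.6
grasp_force: 30.0
```

```bash
python3 - <<'E'
from h import *
plan([369.5,-301.7,74.5],-166.7,1);print(manip.get_obs()["moment"])
E
```

```text
grasp [ 369.7 -302.2   76.1] yaw -167.5 j [ 0.57  0.43 -0.    2.11  0.    0.6  -2.35] F [-0.4  4.2  7.7] t 43.05 open 10.6 gf 30.0
[-0.0005, 0.0001, 0.0016] -0.76
[0.95618183 0.07827689 0.29301129]
```

The knob is back at its locked angle (yaw -167.5°, originally equivalent to -166.7°). Releasing and backing off.

Request:
carry_out:
  deltas: [0,0,0,0,0,0,0,0,0,0,0,0,0,0,0,0,0,0,0,0,0,0,0,-0.02,0]

```text
clock: 43.55
eef_pos: [368.4, -302.1, 253.1]
tcp_rot: [0.0, 0.78, -0.626, -0.002]
wrist_force: [0.7, 0.1, -0.3]
opening: 44.4
grasp_force: 0.0
```

Request:
carry_out:
  deltas: [0,0,0,-0.035,0,0,0,0,-0.04,0,0,0,0,-0.04,0,0,0,0,-0.03,0,0,0,0,0,0]

```text
clock: 44.05
eef_pos: [370.0, -303.2, 403.6]
tcp_rot: [-0.0, 0.78, -0.626, 0.004]
wrist_force: [0.3, -0.4, -0.2]
opening: 45.8
grasp_force: 0.0
```

Request:
carry_out:
  deltas: [0,-0.05,0,0,0,0,-0.05,0,0,0,0,-0.03,0,0,0,0,0,0,0,0,0,0,0,0,0]

```text
clock: 44.55
eef_pos: [340.9, -175.4, 399.3]
tcp_rot: [0.0, 0.78, -0.626, 0.0]
wrist_force: [-0.4, -0.1, -0.5]
opening: 45.5
grasp_force: 0.0
```

```bash
python3 - <<'E'
from h import *
plan([0,0,0],0,1)
im,K,D,T=snap("wrist","w17.png")
sd,_,_,_=snap("side","s17.png")
b=cv2.resize(sd[110:350,190:350],(400,600),interpolation=cv2.INTER_CUBIC)
w=cv2.resize(im,(400,300))
c=cv2.resize(sd[125:195,215:335],(400,300),interpolation=cv2.INTER_CUBIC)
cv2.imwrite("pics/f.png",np.hstack([b,np.vstack([w,c])]))
E
```

```text
grasp [ 340.9 -175.4  240.1] yaw -167.5 j [ 0.42  0.05 -0.09  2.11  0.01  0.98 -2.59] F [-0.4 -0.1 -0.5] t 44.55 open 45.5 gf 0.0
[-0.2453, 0.2947, 0.2401] -167.47
```

View pics/f.png

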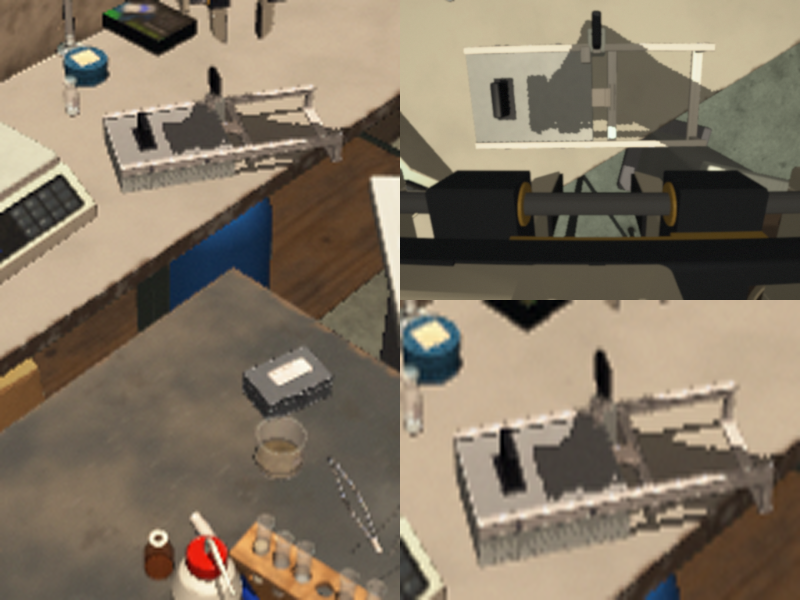

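The lid is home, the knob bar lies along case x (locked), the desk is clear of caps and the bystanders have not moved. Handing in.

```bash
python3 -c "
from cell import manip
print(manip.job_done())"
```

```text
the job is handed in; nothing more can be done
None
```

I put all three caps flat and apart on the case floor, slid the lid home against its stop, turned the clamp back to its locked angle, and handed the job in; no verdict was returned.

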